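Unstack the coppersmith's forming dies and put each in its place

ROBOT

A 6-joint arm with a two-finger parallel gripper is mounted at the origin on the work surface. World frame = base frame: x ahead of the robot, y to its left, z up, the work surface at z = 0. Lengths are in mm, angles in rad, forces in N, time in s.
With the tool pointing down it reaches from about 350 to 975 mm from the base axis. Payload 7.1 kg.
Tool frame: the origin (TCP) lies between the finger pads; the fingertips stand 8 mm ahead of it and the grasp point (between the pads) lies 11 mm behind it (ctrl.tips_ahead is the distance from the TCP to the fingertips, in mm); y points along the fingers, z is the direction in which the jaws open and shut, and the axes are right-handed (so a half turn about y gives the same grasp; the last joint's range is limited). The gripper opens to 88 mm and grips with 3 to 60 N. Pads are 20 mm wide; open, the fingers measure 115 mm over their backs; the gripper's body (75 mm by 178 mm) begins 61 mm behind the grasp point.
Start: joints at [-1.36, 0.423, 1.63, -0, 1.089, -0.019], TCP at [142.384, -608.549, 206.675] pointing down, gripper open.
Joint ranges: [-3, 3], [-0.9, 2.11], [0.09, 2.58], [-1.31, 4.45], [0.11, 2.69], [-2.54, 2.54]. Speed limits (rad/s): [2.39, 2.39, 3.01, 3.14, 3.14, 3.14].

INTERFACE

Orientations are given as a rotation vector (axis times angle).
In Python, from workcell import ctrl gives the robot as it stands.
- The arm moves only by the shell command python3 -m creep 'ROWS'. ROWS is JSON, a list of rows, each an object of numbers: "tx", "ty", "tz": the shift along the world's x, y, z in mm; "rx", "ry", "rz": the turn, a rotation vector about the world's x, y, z in rad; "fingers": the closure in counts, from 0 (fully open) to 255 (shut). A call has 1 to 10 rows; each row is the pose to reach, as a shift and turn from the pose commanded when the call began; what a row does not reach only later rows make up. A row lasts 1/8 s, in which the tool goes at most 62.5 mm and 10.7 degrees, less where a joint would pass 70% of its speed; a pose out of reach is approached as far as the arm can. A call with a gripper value outside its range is refused whole. The fingers move at their own pace and stop on an object; the grip force is fixed at half the most. Time passes only in rows, so rows that repeat a pose let the fingers close. It gives the time, the measured TCP pose, the force and the opening at its end, in the units of the state.
- ctrl.get_obs(): the state, without advancing time (a new reading comes with each control period).
- ctrl.get_image(name): name is "scene" or "top" or "wrist"; returns a dict with "pixels" (400x640x3 uint8, blue, green, red), "intrinsics" (3x3 intrinsics, pixels), "rvec" (rotation vector, rad) and "tvec" (3), from world to camera coordinates, as OpenCV has them. Camera axes: x right, y down, z forward; pixel columns grow to the right and rows downward; lengths in mm; the calibration is good to about 2 mm. A picture is of the moment at which its call begins. There is no depth.
- ctrl.close_job(): hands the job in, once; it reports no verdict.
The state is a dict: "t": time; "qpos": joint angles; "qvel": joint speeds; "joint_torque": joint torques, N m; "ee_pos": TCP position; "orientation": TCP orientation; "ft_force": force on the tool from outside, world axes, zero at the start; "moment": the same for the moment, N m; "width": finger opening in mm.
Only numpy, scipy, OpenCV 4.12 (cv2) and the standard library are available. Lean on these libraries where they do the work, as an engineer would, in place of code of your own. Each camera call takes 0.05 s, during which the arm holds its last target.

TASK

Clear the stack of forming tools: stand the small copper cup upright in the small round tray, put the square steel die flat in the square tray and the round steel die flat in the large round tray, and fit the flat steel plate flat in its wooden cradle, one end under the steel lip (that end has to go in tilted, under the lip, before the plate is levelled). Never tip the cup over, and let go of everything at the end.

Things in the scene. Friction and masses are not known exactly. Their poses are not given: they have to be found in the camera images.
- cup: Small open copper cup, round, 36 mm outside diameter, 34 mm high, wall 3 mm, about 70 g. Stands on top of the die that lies on the steel plate. Origin: centre of its underside; z up through the mouth.
- square_die: Square solid steel die, 54 x 54 mm, 28 high, about 0.6 kg. It lies on the steel plate under the cup, or apart on a plain dark wooden pad (fixed, 85 x 85 mm, 16 high); the round die is at the other of the two. Origin: centre of its underside; x, y square to its sides, z up.
- round_die: Round solid steel die, 54 mm diameter, 28 mm high, about 0.5 kg. It lies on the steel plate (under the cup) or apart on the dark wooden pad, whichever the square die does not. Origin: centre of its underside, z up.
- plate: Flat steel plate, 90 mm (its x) by 60 (its y), 16 thick, about 0.65 kg, on the bench under the stack; alike either end first. Origin: centre of underside, z up. Grip across the 60 mm at mid-length. Lies in the cradle with its length along the cradle's x: about 12 degrees nose-down, the near end goes under the lip, then the far end is lowered behind the stop.
- cup_tray: Small round light-wood tray fixed to the bench: outside diameter 62 mm, inside 52 mm, rim 12 mm high, inner floor 5 mm above the bench. Place of the cup. Origin: centre of its underside.
- square_tray: Square light-wood tray fixed to the bench: outside 82 x 82 mm, inside 70 x 70 mm, rim 14 mm high, inner floor 6 mm above the bench. Place of the square die, which goes in only when roughly square to it (any of its four quarter turns). Origin: centre of its underside; x and y square to its sides.
- round_tray: Large round light-wood tray fixed to the bench: outside diameter 82 mm, inside 70 mm, rim 14 mm high, inner floor 5 mm above the bench. Place of the round die. Origin: centre of its underside.
- cradle: Fixed light-wood cradle. Origin: cavity centre, bench height; x away from robot. Floor z 10 mm; cavity x -50..50, y -36..36. At the -x end (near robot) a wall with a dark steel lip over x -50..-36, underside 24 mm, top 29 mm above floor. Stop at x 50..60, 8 mm above floor. Side cheeks y 36..44, 10 mm above floor, only |x| 26..50; for |x| under 25 open sides, floor only 36 mm wide (finger room).

How it is judged:
By the outcome, as a careful person would: the job done as asked, in the order asked, and still so for the second after the job is handed in, with the robot touching nothing.
It also fails if it takes over 118 s, if anything falls off the work surface, if the arm or the gripper's body presses on something with over 40 N, if the wrist force passes 120 N, or if a joint passes its speed limit or range.

## Working session

There is one attempt and no reset: what is moved stays moved. The work goes in short steps, Python scripts to look and compute and a shell command to move; the robot and the scene stay as the last step left them, time stands still between calls to the robot, and variables do not carry over. Pictures are saved under pics/ and viewed, and the job is handed in when it is done.

```bash
ls; mkdir -p pics; python3 - <<'E'
from workcell import ctrl
import cv2
o=ctrl.get_obs()
for k,v in o.items(): print(k,v)
print(ctrl.tips_ahead)
for n in ["scene","top"]:
    im=ctrl.get_image(n); cv2.imwrite(f"pics/{n}0.png",im["pixels"])
    print(n,im["intrinsics"],im["rvec"],im["tvec"])
E
```

```text
pics
t 0.0
qpos [-1.35999381e+00  4.23830515e-01  1.63068594e+00 -4.85633697e-05
  1.08862213e+00 -1.89912075e-02]
qvel [-0.00154994  0.00057003 -0.00010551  0.0006652   0.0006178  -0.00102229]
joint_torque [-2.28805635e-03 -5.44618106e+01 -2.73661155e+01  6.40924461e-02
  2.27945996e-02 -9.98950759e-05]
ee_pos [ 142.25409594 -607.9918052   205.90977084]
orientation [-0.24254907  2.10138444 -2.09814053]
ft_force [0.41374639 0.40365007 0.28022079]
moment [-0.00310565  0.0612431  -0.00221745]
width 87.95138340755436
8.0
scene [[482.67473395   0.         323.76601819]
 [  0.         482.67473395 199.14182588]
 [  0.           0.           1.        ]] [ 1.07612074  2.62214428 -0.72249081] [ 383.93751605 -314.25459446 1291.12038471]
top [[428.11330399   0.         328.81803361]
 [  0.         428.11330399 198.11419926]
 [  0.           0.           1.        ]] [ 2.19653231 -2.13508658  0.13216708] [ -6.21386875 580.85040029 996.37863066]
```

View pics/scene0.png

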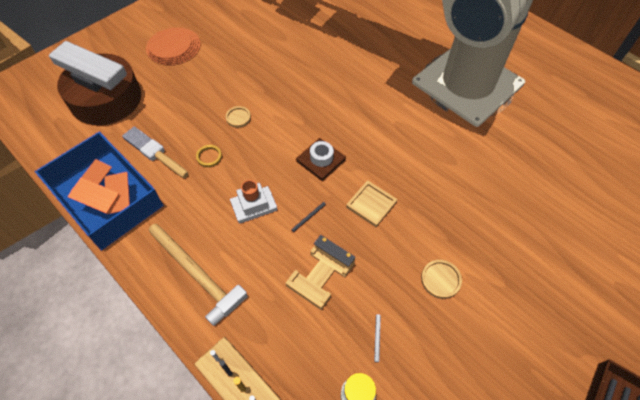

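View pics/top0.png

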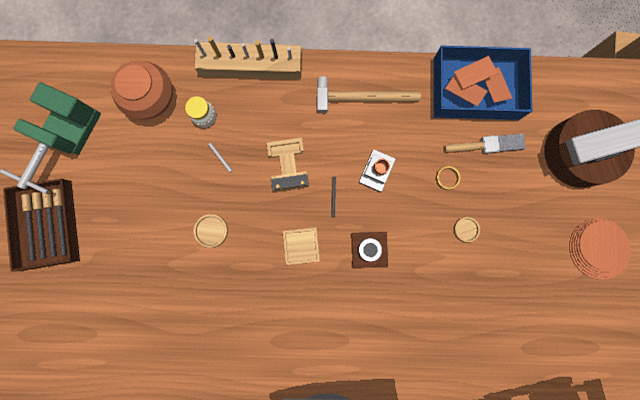

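The square die is on the plate under the cup (around 380,168 in the top view). The round die is on the pad (370,250). The trays are at (467,230), (301,246) and (211,231), and the cradle is at (288,165). I'll enlarge these for measuring.

```bash
cat > h.py <<'E'
import cv2, numpy as np
from workcell import ctrl
def grab(name,fn=None):
    im=ctrl.get_image(name)
    if fn: cv2.imwrite("pics/"+fn,im["pixels"])
    np.savez("pics/last_"+name+".npz",**im)
    return im
def load(name): return dict(np.load("pics/last_"+name+".npz"))
def p2w(im,u,v,z):
    R=cv2.Rodrigues(np.array(im["rvec"]))[0]; t=np.array(im["tvec"]).ravel()
    d=R.T@(np.linalg.inv(im["intrinsics"])@np.array([u,v,1.])); c=-R.T@t
    return c+d*(z-c[2])/d[2]
def w2p(im,P):
    return cv2.projectPoints(np.array(P,float).reshape(-1,3),np.array(im["rvec"]),np.array(im["tvec"]),im["intrinsics"],None)[0].reshape(-1,2)
def crop(im,x0,y0,w,h,k,fn):
    c=im["pixels"][y0:y0+h,x0:x0+w]
    c=cv2.resize(c,None,fx=k,fy=k,interpolation=cv2.INTER_CUBIC)
    for x in range(x0-x0%10+10,x0+w,10):
        cv2.line(c,((x-x0)*k,0),((x-x0)*k,6),(0,0,255),1); cv2.putText(c,str(x),((x-x0)*k-10,18),0,.35,(0,0,255),1)
    for y in range(y0-y0%10+10,y0+h,10):
        cv2.line(c,(0,(y-y0)*k),(6,(y-y0)*k),(0,0,255),1); cv2.putText(c,str(y),(8,(y-y0)*k+4),0,.35,(0,0,255),1)
    cv2.imwrite("pics/"+fn,c)
E
python3 - <<'E'
from h import *
im=grab("top"); crop(im,340,140,80,60,10,"c_stack.png"); crop(im,260,130,80,60,10,"c_cradle.png");crop(im,275,220,120,60,6,"c_sq_rd.png")
print(p2w(im,320,200,0))
E
```

```text
[579.27439275  31.80939744   0.        ]
```

View pics/c_stack.png

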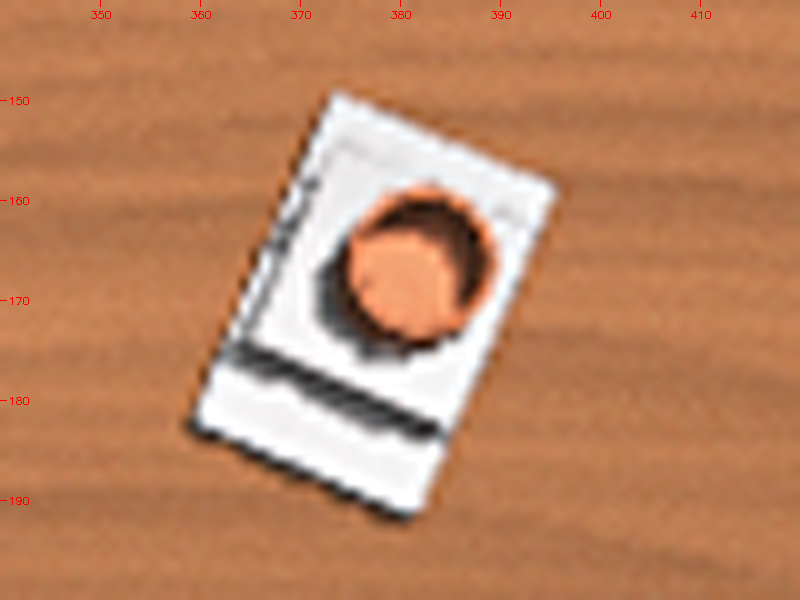

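View pics/c_cradle.png

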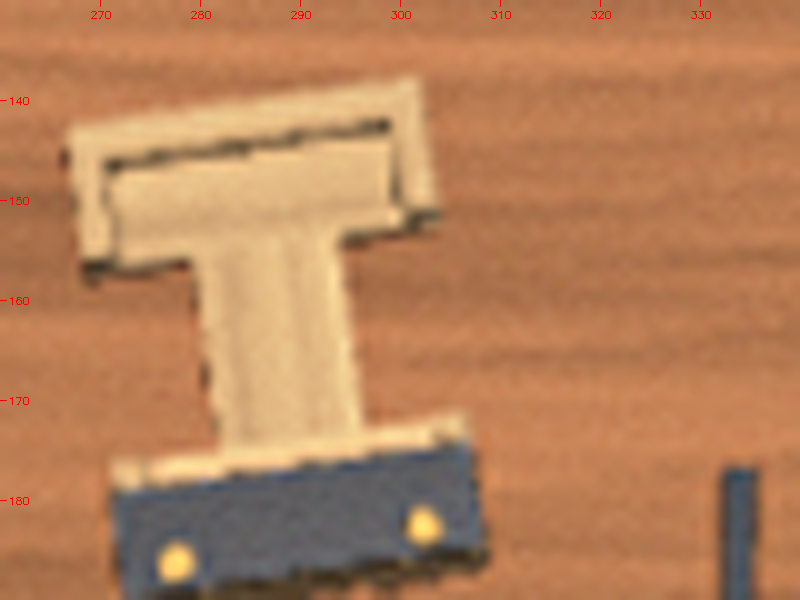

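View pics/c_sq_rd.png

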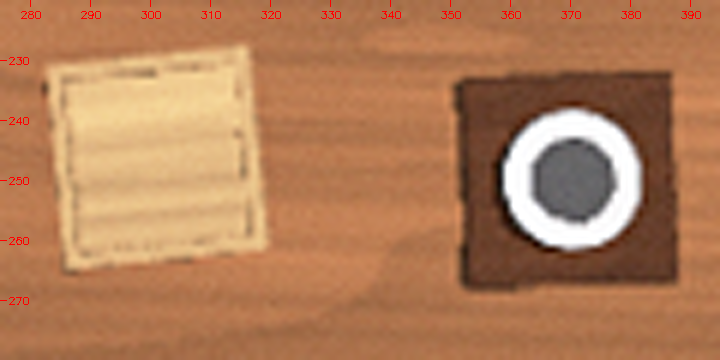

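```bash
python3 - <<'E'
from h import *
im=load("top"); crop(im,265,160,60,40,12,"c_lip.png"); crop(im,190,210,60,40,12,"c_rt.png");crop(im,440,210,60,40,12,"c_ct.png")
s=grab("scene"); crop(s,220,170,80,60,10,"s_stack.png"); crop(s,280,225,80,80,7,"s_cr.png")
def pr(l,pts,z):
    P=np.array([p2w(im,u,v,z) for u,v in pts]); print(l,P[:,:2].round(1).tolist(),'mean',P.mean(0)[:2].round(1),
     'edges',[np.linalg.norm(P[i]-P[i-1]).round(1) for i in range(len(P))],'ang',[np.degrees(np.arctan2(*(P[i]-P[i-1])[[1,0]])).round(1) for i in range(len(P))])
pr("plate",[(373.5,149.3),(395.5,158.5),(381.5,191),(359.7,182.2)],16)
pr("cuprim",[(382.3,166)],78)
pr("die",[(372.2,155.5),(364,175),(384,183.3)],44)
pr("sqtray",[(283.2,231),(316.3,227.7),(319.3,260.7),(286,264.8)],14)
pr("pad",[(351.5,233.5),(387,232),(388,267),(352.7,268.3)],16)
pr("rounddie",[(370.3,250)],44)
pr("stop",[(267,143.2),(301.5,138)],20)
E
```

```text
plate [[707.8, -97.2], [686.2, -152.1], [604.1, -118.5], [624.3, -64.6]] mean [ 655.6 -108.1] edges [np.float64(89.6), np.float64(59.0), np.float64(88.7), np.float64(57.6)] ang [np.float64(-21.3), np.float64(-111.5), np.float64(157.8), np.float64(69.4)]
cuprim [[654.3, -111.5]] mean [ 654.3 -111.5] edges [np.float64(0.0)] ang [np.float64(0.0)]
die [[685.9, -91.3], [637.7, -72.4], [619.0, -120.6]] mean [647.5 -94.8] edges [np.float64(73.0), np.float64(51.7), np.float64(51.7)] ang [np.float64(23.7), np.float64(158.6), np.float64(-111.2)]
sqtray [[499.5, 118.6], [509.8, 38.5], [430.6, 28.8], [418.7, 108.6]] mean [464.6  73.6] edges [np.float64(81.5), np.float64(80.7), np.float64(79.8), np.float64(80.6)] ang [np.float64(7.0), np.float64(-82.7), np.float64(-173.0), np.float64(98.5)]
pad [[498.1, -47.2], [504.1, -133.3], [420.2, -136.7], [414.8, -51.9]] mean [459.3 -92.3] edges [np.float64(83.4), np.float64(86.3), np.float64(83.9), np.float64(85.0)] ang [np.float64(3.2), np.float64(-86.0), np.float64(-177.7), np.float64(93.7)]
rounddie [[459.7, -90.5]] mean [459.7 -90.5] edges [np.float64(0.0)] ang [np.float64(0.0)]
stop [[714.3, 166.6], [730.0, 81.9]] mean [722.2 124.3] edges [np.float64(86.1), np.float64(86.1)] ang [np.float64(100.5), np.float64(-79.5)]
```

View pics/c_lip.png

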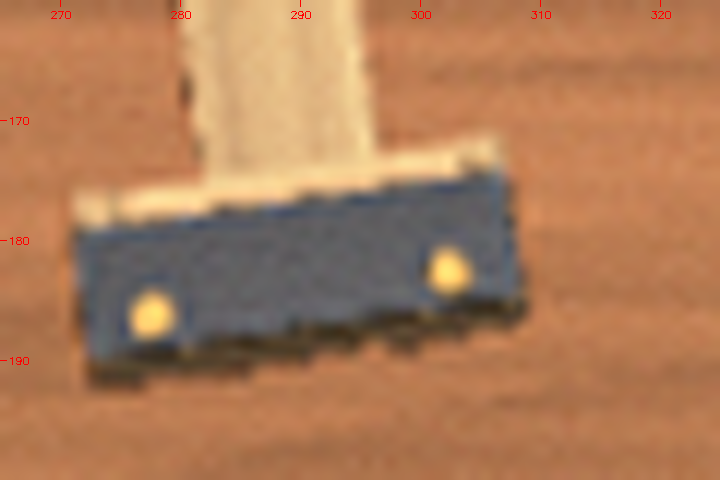

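View pics/c_rt.png

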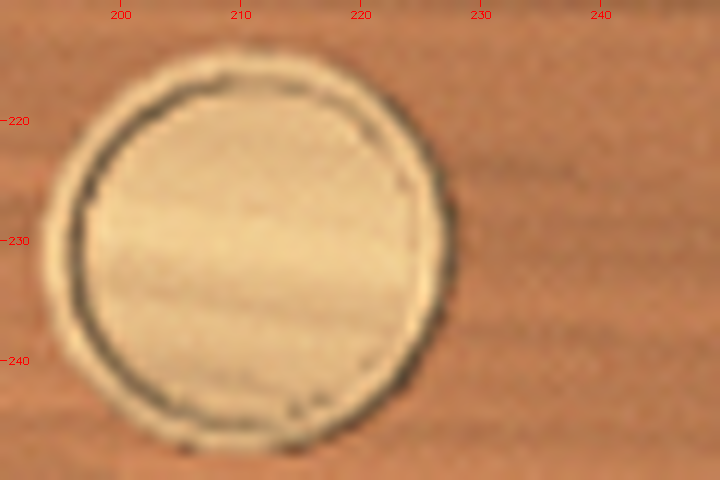

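View pics/c_ct.png

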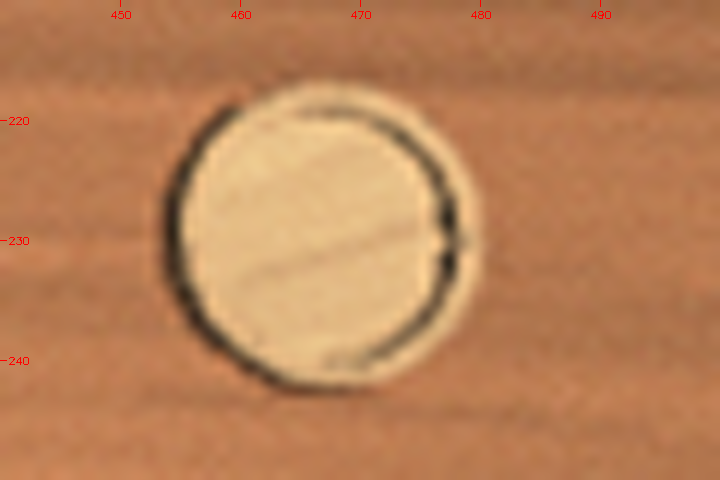

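View pics/s_stack.png

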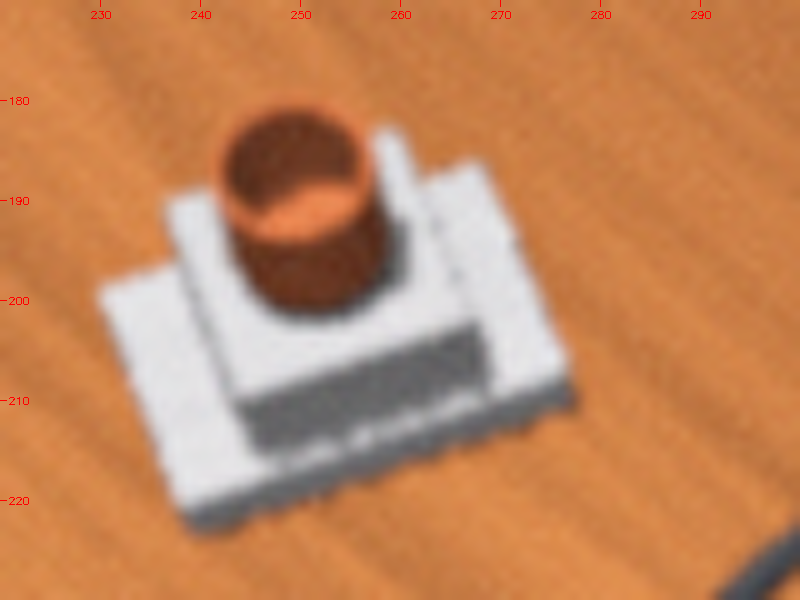

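View pics/s_cr.png

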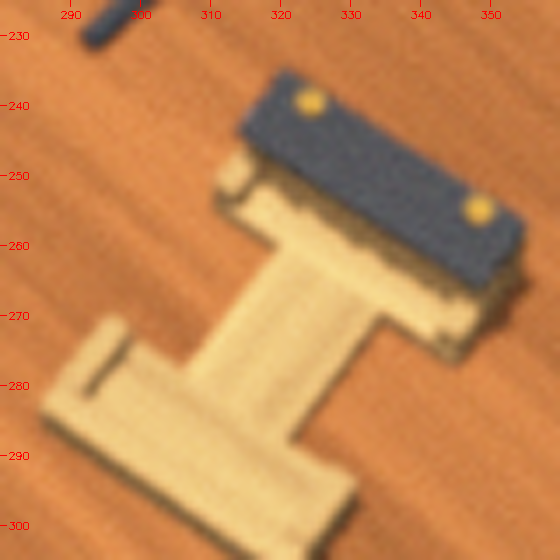

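```bash
python3 - <<'E'
from h import *
from scipy.optimize import least_squares
t=load("top"); s=load("scene")
def fit(obs,x0):
    # obs: list (im,(u,v),(x,y,z) local)
    def res(p):
        c,sn=np.cos(p[2]),np.sin(p[2]); r=[]
        for im,uv,l in obs:
            P=[p[0]+c*l[0]-sn*l[1],p[1]+sn*l[0]+c*l[1],l[2]]
            r+=list(w2p(im,P)[0]-uv)
        return r
    o=least_squares(res,x0); return o.x[:2].round(1),np.degrees(o.x[2]).round(2),np.abs(o.fun).max().round(2),'rms',np.sqrt((o.fun**2).mean()).round(2)
ct=[(t,(267,143.2),(60,44,19)),(t,(301.5,138),(60,-44,19)),(t,(272,179),(-36,44,39)),(t,(306.5,174),(-36,-44,39))]
cs=[(s,(314,243.5),(-36,-44,39)),(s,(348,266),(-36,44,39)),(s,(286,284),(60,-44,19))]
for o in (ct,cs,ct+cs): print("cradle",fit(o,[670,120,.17]))
d=27
dt=[(t,(372.2,155.5),(d,d,44)),(t,(364,175),(-d,d,44)),(t,(384,183.3),(-d,-d,44))]
ds=[(s,(236.5,190),(d,-d,44)),(s,(243.7,210),(d,d,44)),(s,(267.5,202),(-d,d,44)),(s,(259,182.7),(-d,-d,44))]
for o in (dt,ds,dt+ds): print("die",fit(o,[655,-108,-.37]))
pt=[(t,(373.5,149.3),(45,30,16)),(t,(395.5,158.5),(45,-30,16)),(t,(381.5,191),(-45,-30,16)),(t,(359.7,182.2),(-45,30,16))]
ps=[(s,(230,199.5),(45,-30,16)),(s,(238.5,221),(45,30,16)),(s,(276.5,207.3),(-45,30,16)),(s,(268,186.3),(-45,-30,16))]
for o in (pt,ps,pt+ps): print("plate",fit(o,[655,-108,-.37]))
print("rt",p2w(t,210.7,230.7,14),"ct",p2w(t,467.3,229.7,12))
print("cup",p2w(t,382.3,166.2,78),p2w(s,249.5,187.5,78))
print("round",p2w(t,370.3,250,44), "top sq fit", fit([(t,(283.2,231),(41,41,14)),(t,(316.3,227.7),(41,-41,14)),(t,(319.3,260.7),(-41,-41,14)),(t,(286,264.8),(-41,41,14))],[464,73,.1]))
crop(s,290,130,120,100,6,"s_sq.png"); crop(s,410,250,60,60,8,"s_rt.png");crop(s,210,90,60,60,8,"s_ct.png")
E
```

```text
cradle (array([664.3, 113.4]), np.float64(10.53), np.float64(0.9), 'rms', np.float64(0.55))
cradle (array([668.5, 118.8]), np.float64(10.89), np.float64(1.05), 'rms', np.float64(0.6))
cradle (array([666.4, 116. ]), np.float64(10.72), np.float64(2.15), 'rms', np.float64(1.19))
die (array([ 652.7, -106.4]), np.float64(-21.33), np.float64(0.72), 'rms', np.float64(0.45))
die (array([ 658.4, -104.7]), np.float64(-22.3), np.float64(0.56), 'rms', np.float64(0.3))
die (array([ 656.1, -105.7]), np.float64(-21.19), np.float64(2.12), 'rms', np.float64(0.96))
plate (array([ 655.6, -108.1]), np.float64(-21.56), np.float64(0.55), 'rms', np.float64(0.31))
plate (array([ 659.2, -103. ]), np.float64(-21.63), np.float64(0.68), 'rms', np.float64(0.31))
plate (array([ 657.4, -105.7]), np.float64(-21.57), np.float64(1.38), 'rms', np.float64(0.93))
rt [495.29509931 294.02616079  14.        ] ct [ 515.40919816 -330.0100776    12.        ]
cup [ 653.80898441 -111.54887366   78.        ] [ 658.78018161 -105.36088768   78.        ]
round [459.73147601 -90.4989517   44.        ] top sq fit (array([464.7,  73.6]), np.float64(7.47), np.float64(0.55), 'rms', np.float64(0.34))
```

View pics/s_sq.png

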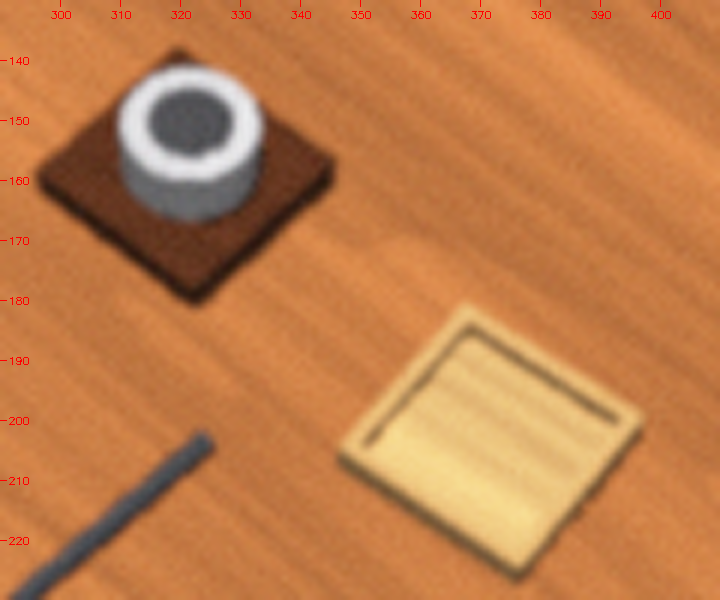

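View pics/s_rt.png

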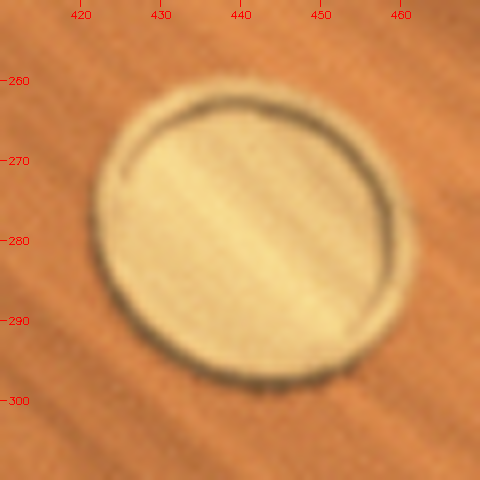

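View pics/s_ct.png

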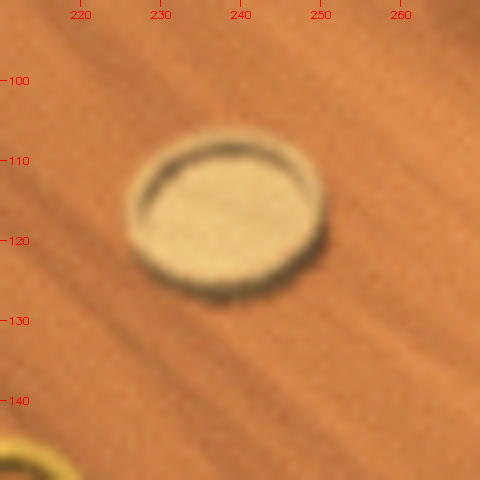

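```bash
python3 - <<'E'
from h import *
o=ctrl.get_obs(); R=cv2.Rodrigues(o["orientation"])[0]; print(R.round(3)); print(o['t'])
w=grab("wrist","w0.png")
Rw=cv2.Rodrigues(np.array(w["rvec"]))[0]; print("cam pos",(-Rw.T@np.array(w["tvec"]).ravel()).round(1)," axis",Rw[2].round(3), "img x in world",Rw[0].round(2)); print(w["intrinsics"][0,0])
s=load("scene");t=load("top")
k=.45
print("rt s",p2w(s,441.3-k,278-k,14), "t",p2w(t,210.7-k,230.7-k,14));
print("ct s",p2w(s,238.5-k,115.8-k,12),"t",p2w(t,467.3-k,229.7-k,12))
print("round s",p2w(s,321.6-k,150-k,44),"t",p2w(t,370.3-k,250-k,44))
print("sq s",np.mean([p2w(s,u-k,v-k,14) for u,v in [(346.5,205.5),(368,180.5),(397,199.5),(376.5,225.5)]],0))
E
```

```text
[[-0.974 -0.     0.228]
 [-0.228  0.001 -0.974]
 [-0.    -1.    -0.001]]
0.2
cam pos [ 211.8 -592.   384.3]  axis [-0.256 -0.059 -0.965] img x in world [ 0.23 -0.97 -0.  ]
304.57547998976463
rt s [500.26479594 297.63543556  14.        ] t [496.35115488 295.1779152   14.        ]
ct s [ 519.12712091 -326.09116178   12.        ] t [ 516.47557732 -328.91840266   12.        ]
round s [462.48609265 -88.79165751  44.        ] t [460.7515697  -89.42352375  44.        ]
sq s [468.32210152  77.42407236  14.        ]
```

View pics/w0.png

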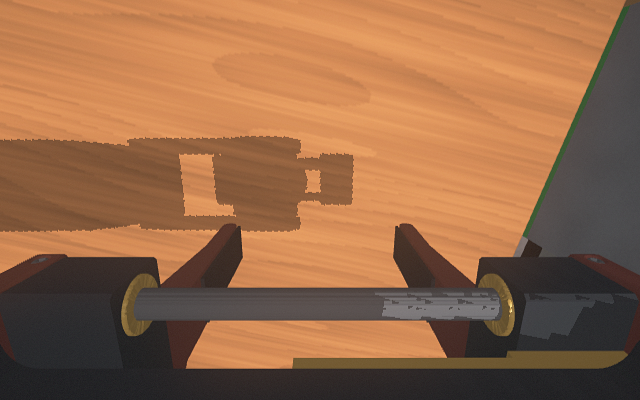

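```bash
python3 -m creep '[{"tx":50,"ty":50},{"tx":95,"ty":95,"rz":-0.1},{"tx":140,"ty":140,"rz":-0.2},{"tx":185,"ty":185,"rz":-0.3},{"tx":230,"ty":230,"rz":-0.4},{"tx":275,"ty":275,"rz":-0.5},{"tx":320,"ty":320,"rz":-0.604},{"tx":365,"ty":365,"rz":-0.604},{"tx":410,"ty":410,"rz":-0.604},{"tx":450,"ty":445,"rz":-0.604}]' && python3 -m creep '[{"tx":40,"ty":40,"tz":-15},{"tx":58,"ty":56,"tz":-26},{"tx":58,"ty":56,"tz":-26},{"tx":58,"ty":56,"tz":-26}]'
python3 - <<'E'
from h import *
o=ctrl.get_obs(); R=cv2.Rodrigues(o["orientation"])[0]; print(R.round(3)); print(o['t'],o['ee_pos'],o['qpos'].round(2) if hasattr(o['qpos'],'round') else o['qpos'])
w=grab("wrist","w1.png")
E
```

```text
[[-0.974 -0.     0.228]
 [-0.228  0.001 -0.974]
 [-0.    -1.    -0.001]]
0.25 [ 142.32333738 -608.28358854  206.30862815] [-1.36  0.42  1.63 -0.    1.09 -0.02]schema error: expected keys tx, ty, tz, rx, ry, rz, fingers
```

View pics/w1.png

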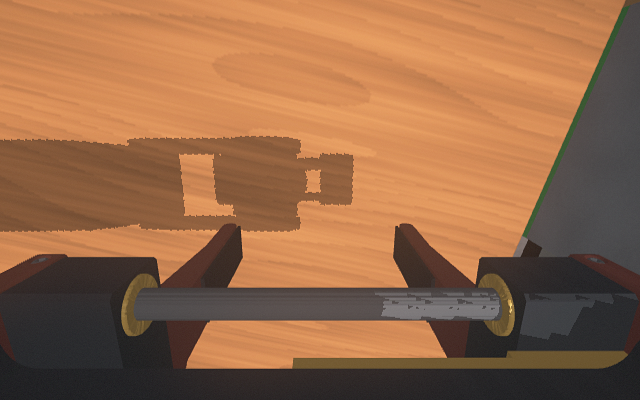

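```bash
python3 -m creep '[{"tx":50,"ty":50,"tz":0,"rx":0,"ry":0,"rz":0,"fingers":0},{"tx":95,"ty":95,"tz":0,"rx":0,"ry":0,"rz":-0.1,"fingers":0},{"tx":140,"ty":140,"tz":0,"rx":0,"ry":0,"rz":-0.2,"fingers":0},{"tx":185,"ty":185,"tz":0,"rx":0,"ry":0,"rz":-0.3,"fingers":0},{"tx":230,"ty":230,"tz":0,"rx":0,"ry":0,"rz":-0.4,"fingers":0},{"tx":275,"ty":275,"tz":0,"rx":0,"ry":0,"rz":-0.5,"fingers":0},{"tx":320,"ty":320,"tz":0,"rx":0,"ry":0,"rz":-0.604,"fingers":0},{"tx":365,"ty":365,"tz":0,"rx":0,"ry":0,"rz":-0.604,"fingers":0},{"tx":410,"ty":410,"tz":0,"rx":0,"ry":0,"rz":-0.604,"fingers":0},{"tx":450,"ty":445,"tz":0,"rx":0,"ry":0,"rz":-0.604,"fingers":0}]' && python3 -m creep '[{"tx":40,"ty":40,"tz":-15,"rx":0,"ry":0,"rz":0,"fingers":0},{"tx":58,"ty":56,"tz":-26,"rx":0,"ry":0,"rz":0,"fingers":0},{"tx":58,"ty":56,"tz":-26,"rx":0,"ry":0,"rz":0,"fingers":0},{"tx":58,"ty":56,"tz":-26,"rx":0,"ry":0,"rz":0,"fingers":0}]'
python3 - <<'E'
from h import *
o=ctrl.get_obs(); R=cv2.Rodrigues(o["orientation"])[0]; print(R.round(3)); print(o['t'],o['ee_pos'],o['qpos'])
w=grab("wrist","w2.png")
E
```

```text
t: 1.55
ee_pos: [587.7, -167.1, 206.8]
orientation: [-0.382, -2.017, 2.017]
ft_force: [-0.2, -0.2, -0.1]
width: 87.9
t: 2.05
ee_pos: [643.5, -114.0, 180.6]
orientation: [-0.382, -2.016, 2.016]
ft_force: [-1.8, 0.6, 0.5]
width: 88.1
[[-0.93  -0.001 -0.366]
 [ 0.366 -0.    -0.93 ]
 [ 0.001 -1.     0.001]]
2.05 [ 643.54707199 -113.95773413  180.64015215] [-1.93285542e-01  4.93213899e-01  1.58175322e+00 -4.22009080e-04
  1.06748486e+00  1.75275821e+00]
```

View pics/w2.png

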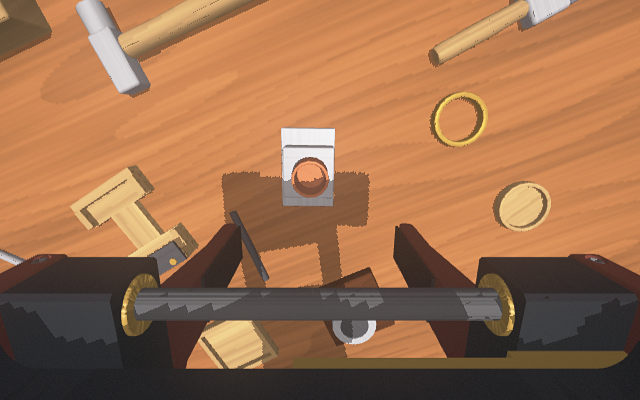

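```bash
python3 - <<'E'
from h import *
w=load("wrist"); crop(w,270,115,80,100,8,"w2c.png")
o=ctrl.get_obs(); print(o['t'],o['ee_pos'],np.abs(o['qvel']).max())
# verify: projected fingertips
R=cv2.Rodrigues(o["orientation"])[0]
for d in (44,-44): print(w2p(w,o['ee_pos']+R@[0,8,d]))
E
```

```text
2.1 [ 643.62100483 -114.23703646  181.01942923] 0.0062197246454636975
[[385.70701114 225.97067059]]
[[250.23143017 225.97711744]]
```

View pics/w2c.png

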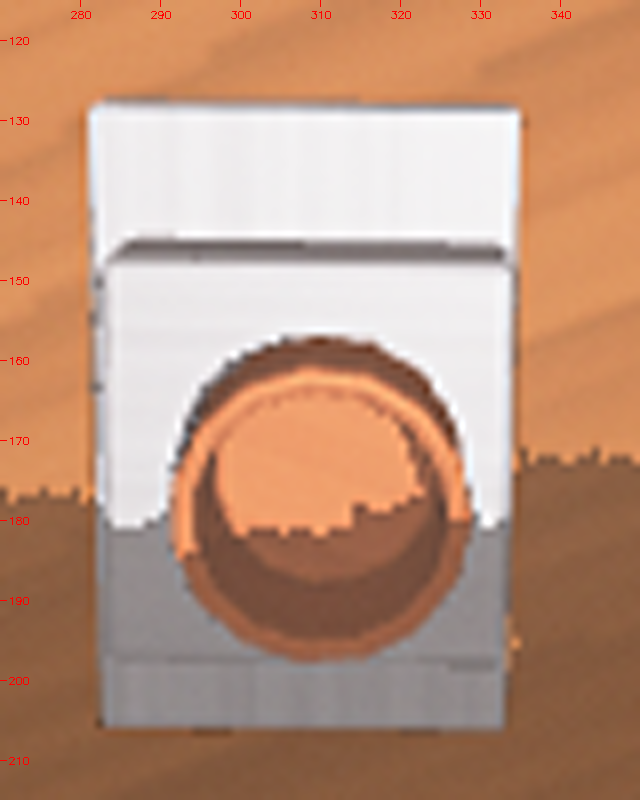

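```bash
cat >> h.py <<'E'
from scipy.optimize import least_squares
def fit(obs,x0,k=.45):
    def res(p):
        c,sn=np.cos(p[2]),np.sin(p[2]); r=[]
        for im,uv,l in obs:
            P=[p[0]+c*l[0]-sn*l[1],p[1]+sn*l[0]+c*l[1],l[2]]
            r+=list(w2p(im,P)[0]-np.array(uv)+k)
        return r
    o=least_squares(res,x0); return o.x[:2].round(1),np.degrees(o.x[2]).round(2),'max',np.abs(o.fun).max().round(2)
E
python3 - <<'E'
from h import *
w=load("wrist"); d=27
print("cup",p2w(w,310.1-.45,179.2-.45,78), "edges",p2w(w,292,179,78),p2w(w,328.5,179,78))
print("die",fit([(w,(283.3,147.8),(d,d,44)),(w,(334.3,147.5),(d,-d,44)),(w,(333.2,197.8),(-d,-d,44)),(w,(282.7,197.3),(-d,d,44))],[655,-107,-.37]))
print("plate",fit([(w,(281,128.2),(45,30,16)),(w,(335.3,128.5),(45,-30,16)),(w,(333,205.8),(-45,-30,16)),(w,(282.8,205.8),(-45,30,16))],[655,-107,-.37]))
E
```

```text
cup [ 656.54799856 -111.08177223   78.        ] edges [662.42255358 -95.53688197  78.        ] [ 649.81273041 -127.49830853   78.        ]
die (array([ 656.7, -108.3]), np.float64(-22.3), 'max', np.float64(1.09))
plate (array([ 657.2, -107.1]), np.float64(-22.05), 'max', np.float64(0.65))
```

```bash
python3 -m creep '[{"tx":12.5,"ty":4.5,"tz":-30,"rx":0,"ry":0,"rz":0,"fingers":0},{"tx":12.5,"ty":4.5,"tz":-65,"rx":0,"ry":0,"rz":0,"fingers":0},{"tx":12.5,"ty":4.5,"tz":-95,"rx":0,"ry":0,"rz":0,"fingers":0},{"tx":12.5,"ty":4.5,"tz":-110,"rx":0,"ry":0,"rz":0,"fingers":0},{"tx":12.5,"ty":4.5,"tz":-119,"rx":0,"ry":0,"rz":0,"fingers":0},{"tx":12.5,"ty":4.5,"tz":-119,"rx":0,"ry":0,"rz":0,"fingers":0},{"tx":12.5,"ty":4.5,"tz":-119,"rx":0,"ry":0,"rz":0,"fingers":0}]'
python3 - <<'E'
from h import *
w=grab("wrist","w3.png"); print(ctrl.get_obs()['ee_pos'])
E
```

```text
t: 2.98
ee_pos: [657.8, -108.6, 62.8]
orientation: [-0.384, -2.018, 2.018]
ft_force: [-0.1, -0.3, 0.6]
width: 88.0
[ 657.76116051 -108.5247353    62.82497256]
```

View pics/w3.png

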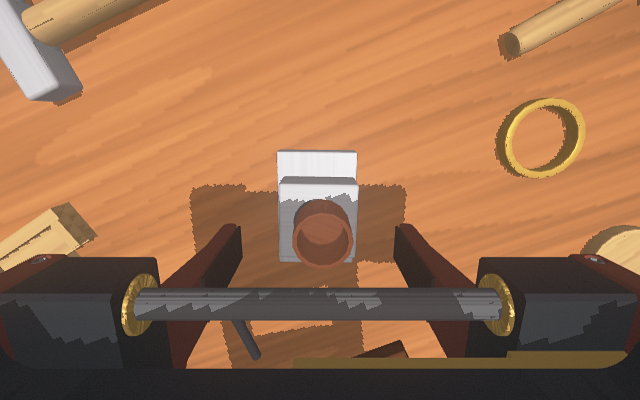

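The cup sits centred between the fingers to within about 2 mm (pixel 322 against a finger midpoint of 318). I'll nudge the tool and close.

```bash
python3 -m creep '[{"tx":-1.5,"ty":-2,"tz":0,"rx":0,"ry":0,"rz":0,"fingers":0},{"tx":-1.5,"ty":-2,"tz":0,"rx":0,"ry":0,"rz":0,"fingers":120},{"tx":-1.5,"ty":-2,"tz":0,"rx":0,"ry":0,"rz":0,"fingers":200},{"tx":-1.5,"ty":-2,"tz":0,"rx":0,"ry":0,"rz":0,"fingers":255},{"tx":-1.5,"ty":-2,"tz":0,"rx":0,"ry":0,"rz":0,"fingers":255},{"tx":-1.5,"ty":-2,"tz":0,"rx":0,"ry":0,"rz":0,"fingers":255},{"tx":-1.5,"ty":-2,"tz":0,"rx":0,"ry":0,"rz":0,"fingers":255},{"tx":-1.5,"ty":-2,"tz":0,"rx":0,"ry":0,"rz":0,"fingers":255}]'
python3 - <<'E'
from h import *
w=grab("wrist","w4.png"); print(ctrl.get_obs()['ee_pos'])
E
```

```text
t: 4.03
ee_pos: [656.0, -111.0, 62.3]
orientation: [-0.383, -2.017, 2.018]
ft_force: [-0.1, -0.9, 0.3]
width: 21.1
[ 655.78990956 -110.72074768   62.08188408]
```

View pics/w4.png

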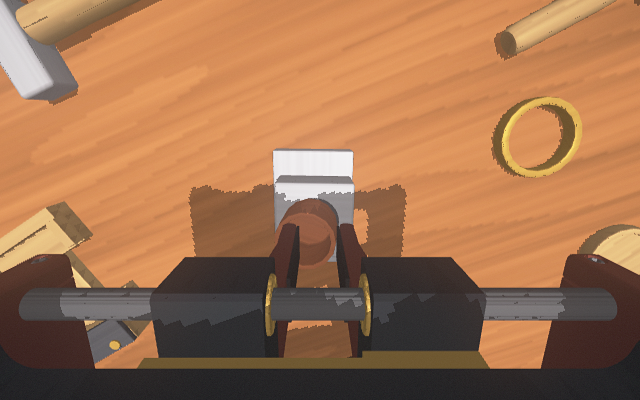

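```bash
python3 - <<'E'
from h import *
w=load("wrist"); o=ctrl.get_obs(); p=o['ee_pos']
for z in (54,62,78): print(z,w2p(w,[p[0],p[1],z]))
crop(w,250,180,120,100,6,"w4c.png")
t=grab("top"); crop(t,340,130,80,60,10,"t4.png"); s=grab("scene"); crop(s,200,140,110,90,7,"s4.png")
o=ctrl.get_obs(); print(o['width'],o['t'])
E
```

```text
54 [[317.35702262 226.23879586]]
62 [[317.35134959 230.82399462]]
78 [[317.33850574 241.20497602]]
9.331144160555581 4.175
```

View pics/w4c.png

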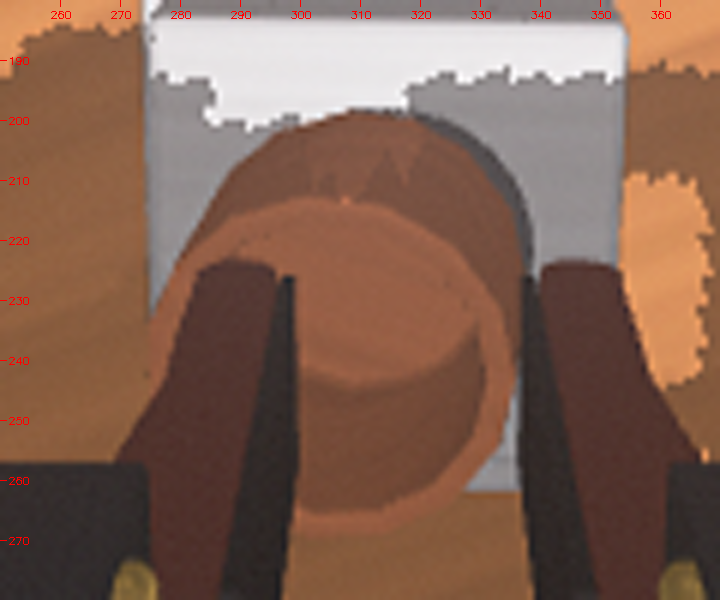

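View pics/s4.png

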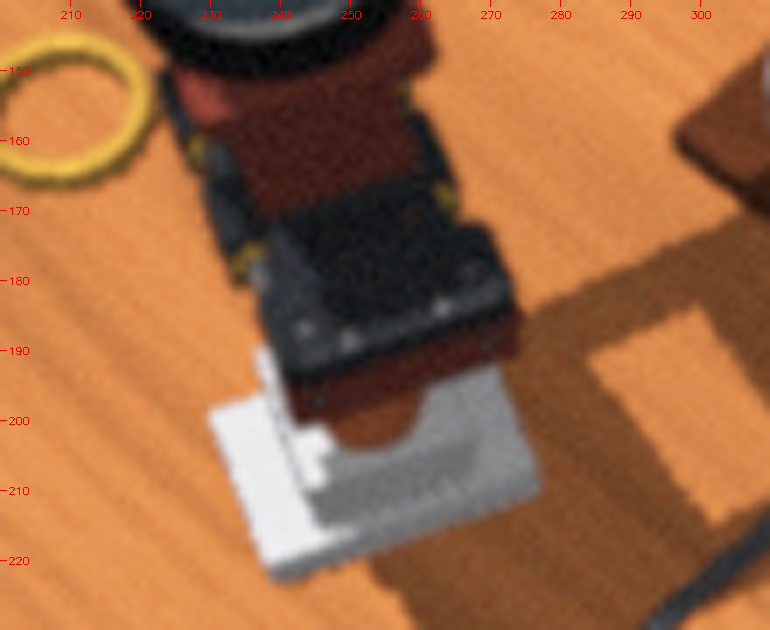

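```bash
python3 - <<'E'
from h import *
w=grab("wrist","w5.png"); o=ctrl.get_obs(); print(o['width'],o['t'],o['ft_force'],o['moment'])
crop(w,250,180,120,100,6,"w5c.png")
E
```

```text
5.427452427366714 4.225 [-0.96209917  0.79289734  0.03404586] [-0.06325957  0.01482828  0.04391615]
```

View pics/w5c.png

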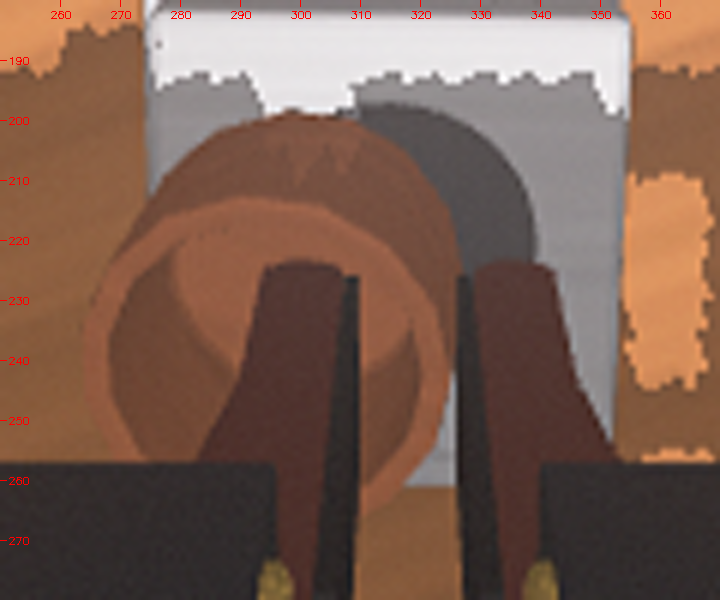

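View pics/t4.png

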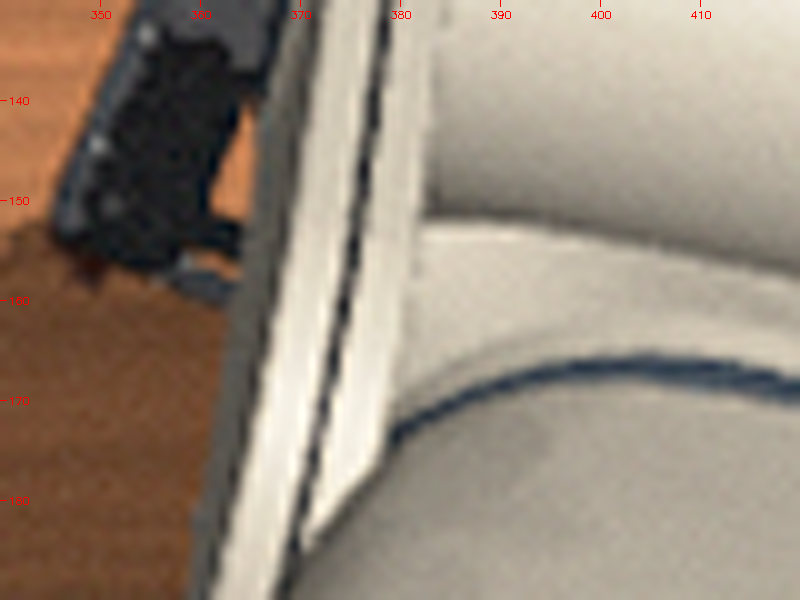

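The cup is leaning about 20°, and the left finger seems to have ended up inside its mouth. I'll open the fingers slightly at once so it can settle, then look.

```bash
python3 -m creep '[{"tx":0,"ty":0,"tz":0,"rx":0,"ry":0,"rz":0,"fingers":205}]'
python3 - <<'E'
from h import *
w=grab("wrist","w6.png"); o=ctrl.get_obs(); print(o['width'],o['t'],o['ft_force'],o['moment'])
crop(w,250,180,120,100,6,"w6c.png")
E
```

```text
t: 4.35
ee_pos: [655.3, -110.2, 61.4]
orientation: [-0.381, -2.017, 2.016]
ft_force: [0.7, 0.1, -0.8]
width: 12.1
15.348124377619543 4.4 [ 0.23207715 -0.33153311  0.55489104] [0.0657647  0.01691064 0.01364746]
```

View pics/w6c.png

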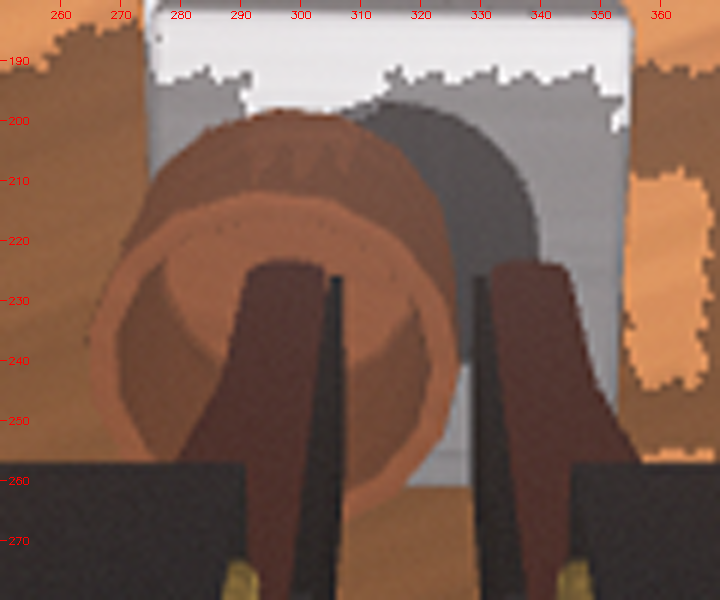

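The cup looks upright but has slid about 13 mm, and its right wall is between the fingers. I'll lift straight out.

```bash
python3 -m creep '[{"tx":0,"ty":0,"tz":0,"rx":0,"ry":0,"rz":0,"fingers":203},{"tx":-0.5,"ty":-1,"tz":0,"rx":0,"ry":0,"rz":0,"fingers":203},{"tx":-0.5,"ty":-1,"tz":2,"rx":0,"ry":0,"rz":0,"fingers":203},{"tx":-0.5,"ty":-1,"tz":5,"rx":0,"ry":0,"rz":0,"fingers":203}]'
python3 - <<'E'
from h import *
w=grab("wrist","w7.png"); o=ctrl.get_obs(); print(o['width'],o['t'],o['ft_force'],o['moment'])
crop(w,250,180,120,100,6,"w7c.png")
E
```

```text
t: 4.9
ee_pos: [654.9, -111.4, 66.8]
orientation: [-0.382, -2.017, 2.017]
ft_force: [-0.7, -0.3, 0.2]
width: 17.8
17.705680022345575 4.95 [-0.82840847  0.34565771  1.2724535 ] [0.020426   0.03925103 0.02172879]
```

View pics/w7c.png

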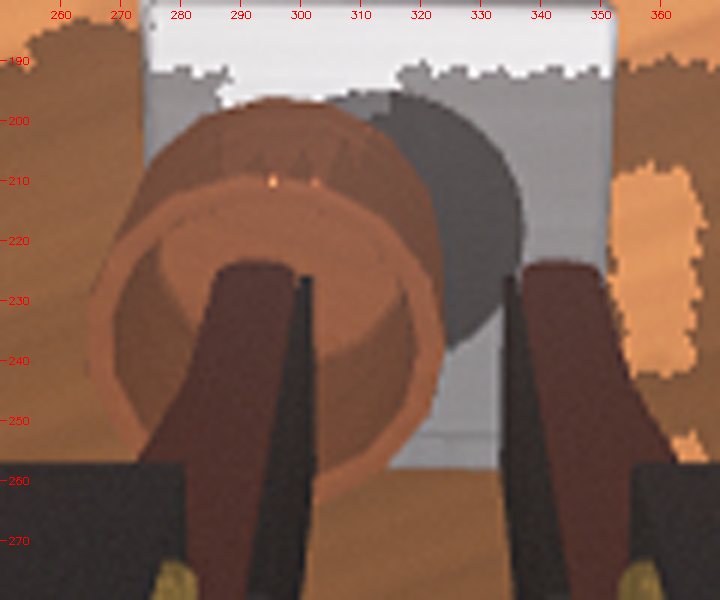

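```bash
python3 -m creep '[{"tx":0,"ty":0,"tz":6,"rx":0,"ry":0,"rz":0,"fingers":203},{"tx":0,"ty":0,"tz":12,"rx":0,"ry":0,"rz":0,"fingers":203},{"tx":0,"ty":0,"tz":20,"rx":0,"ry":0,"rz":0,"fingers":203},{"tx":0,"ty":0,"tz":40,"rx":0,"ry":0,"rz":0,"fingers":203},{"tx":0,"ty":0,"tz":60,"rx":0,"ry":0,"rz":0,"fingers":0},{"tx":0,"ty":0,"tz":90,"rx":0,"ry":0,"rz":0,"fingers":0},{"tx":0,"ty":0,"tz":90,"rx":0,"ry":0,"rz":0,"fingers":0}]'
python3 - <<'E'
from h import *
w=grab("wrist","w8.png"); o=ctrl.get_obs(); print(o['width'],o['t'],o['ee_pos'])
crop(w,260,110,110,110,6,"w8c.png")
E
```

```text
t: 5.82
ee_pos: [657.2, -111.8, 160.6]
orientation: [-0.389, -2.019, 2.019]
ft_force: [0.3, 0.3, -0.4]
width: 44.6
48.346244528178275 5.875 [ 655.97679779 -111.57750381  158.72050982]
```

View pics/w8c.png

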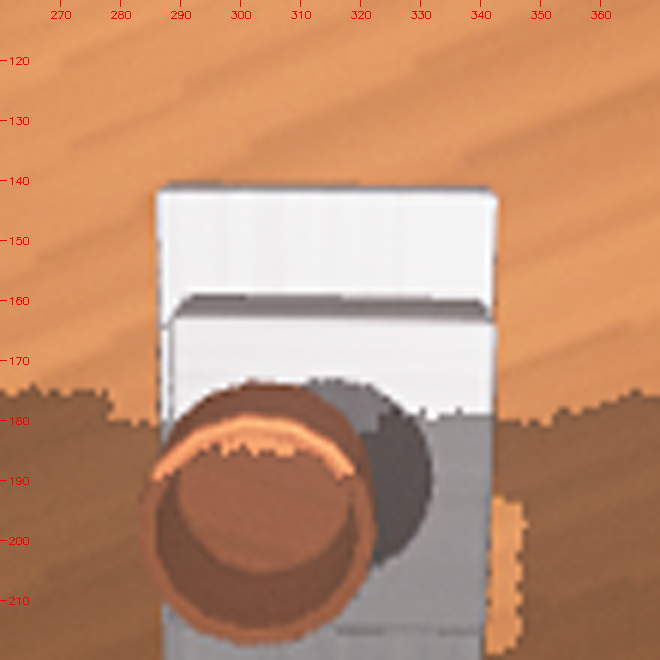

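```bash
python3 - <<'E'
from h import *
w=load("wrist"); k=.45
print("cup",p2w(w,303.3-k,198-k,78)); d=27
for z in (78,): print(p2w(w,283.3-k,198-k,z),p2w(w,323-k,198-k,z))
print("die",fit([(w,(288.5,163.5),(d,d,44)),(w,(342.2,163.3),(d,-d,44)),(w,(340.8,215),(-d,-d,44))],[655,-107,-.37]))
print("plate",fit([(w,(286.3,142),(45,30,16)),(w,(342.7,142),(45,-30,16))],[655,-107,-.37]))
E
```

```text
cup [660.9638176  -99.05483373  78.        ]
[667.46719349 -82.50828934  78.        ] [ 654.55935672 -115.34970858   78.        ]
die (array([ 656.4, -108. ]), np.float64(-21.74), 'max', np.float64(1.14))
plate (array([ 656.5, -107.3]), np.float64(-21.47), 'max', np.float64(0.41))
```

```bash
python3 -m creep '[{"tx":5.5,"ty":12,"tz":0,"rx":0,"ry":0,"rz":0,"fingers":0},{"tx":5.5,"ty":12,"tz":-40,"rx":0,"ry":0,"rz":0,"fingers":0},{"tx":5.5,"ty":12,"tz":-75,"rx":0,"ry":0,"rz":0,"fingers":0},{"tx":5.5,"ty":12,"tz":-90,"rx":0,"ry":0,"rz":0,"fingers":0},{"tx":5.5,"ty":12,"tz":-95,"rx":0,"ry":0,"rz":0,"fingers":0},{"tx":5.5,"ty":12,"tz":-95,"rx":0,"ry":0,"rz":0,"fingers":60},{"tx":5.5,"ty":12,"tz":-95,"rx":0,"ry":0,"rz":0,"fingers":100}]'
python3 - <<'E'
from h import *
w=grab("wrist","w9.png"); o=ctrl.get_obs(); print(o['width'],o['t'],o['ee_pos'])
crop(w,230,170,170,120,4,"w9c.png")
E
```

```text
t: 6.75
ee_pos: [661.4, -99.5, 62.9]
orientation: [-0.384, -2.018, 2.018]
ft_force: [1.3, 0.3, -0.5]
width: 71.2
67.70521868398576 6.8 [661.36653913 -99.53965742  62.98075833]
```

View pics/w9c.png

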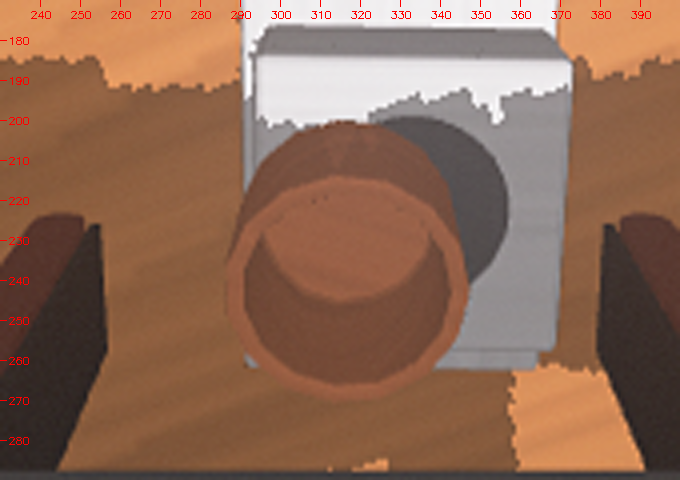

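```bash
python3 -m creep '[{"tx":0,"ty":0,"tz":0,"rx":0,"ry":0,"rz":0,"fingers":115},{"tx":0,"ty":0,"tz":0,"rx":0,"ry":0,"rz":0,"fingers":125},{"tx":0,"ty":0,"tz":0,"rx":0,"ry":0,"rz":0,"fingers":132},{"tx":0,"ty":0,"tz":0,"rx":0,"ry":0,"rz":0,"fingers":136},{"tx":0,"ty":0,"tz":0,"rx":0,"ry":0,"rz":0,"fingers":139},{"tx":0,"ty":0,"tz":0,"rx":0,"ry":0,"rz":0,"fingers":142}]'
python3 - <<'E'
from h import *
w=grab("wrist","w10.png"); o=ctrl.get_obs(); print(o['width'],o['t'],o['ee_pos'])
crop(w,230,170,170,120,4,"w10c.png")
E
```

```text
t: 7.55
ee_pos: [660.5, -99.4, 61.6]
orientation: [-0.382, -2.017, 2.017]
ft_force: [-0.2, -0.7, 0.3]
width: 38.9
38.872268058935106 7.6 [660.49014639 -99.37674612  61.66613004]
```

View pics/w10c.png

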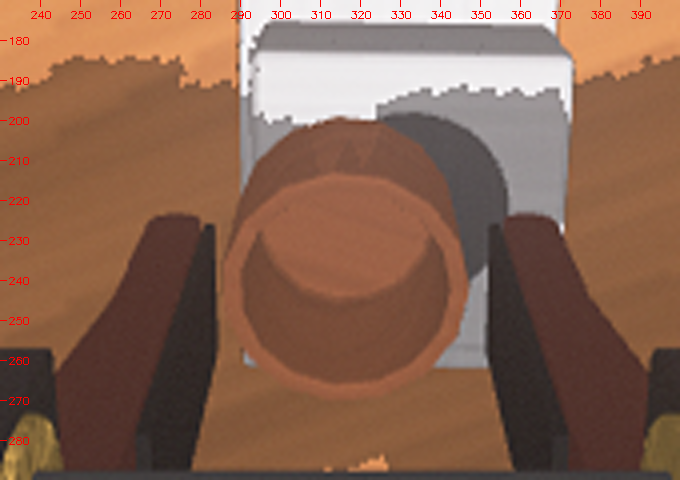

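```bash
python3 -m creep '[{"tx":0,"ty":0,"tz":0,"rx":0,"ry":0,"rz":0,"fingers":144},{"tx":0,"ty":0,"tz":0,"rx":0,"ry":0,"rz":0,"fingers":146},{"tx":0,"ty":0,"tz":0,"rx":0,"ry":0,"rz":0,"fingers":148},{"tx":0,"ty":0,"tz":0,"rx":0,"ry":0,"rz":0,"fingers":150},{"tx":0,"ty":0,"tz":0,"rx":0,"ry":0,"rz":0,"fingers":152},{"tx":0,"ty":0,"tz":0,"rx":0,"ry":0,"rz":0,"fingers":154}]'
python3 - <<'E'
from h import *
w=grab("wrist","w11.png"); o=ctrl.get_obs(); print(o['width'],o['t'],o['ee_pos'])
crop(w,230,170,170,120,4,"w11c.png")
E
```

```text
t: 8.35
ee_pos: [660.8, -99.4, 62.1]
orientation: [-0.382, -2.017, 2.017]
ft_force: [-0.2, 0.3, 3.6]
width: 34.6
35.03092302084665 8.4 [660.78155047 -99.41907401  62.07009474]
```

View pics/w11c.png

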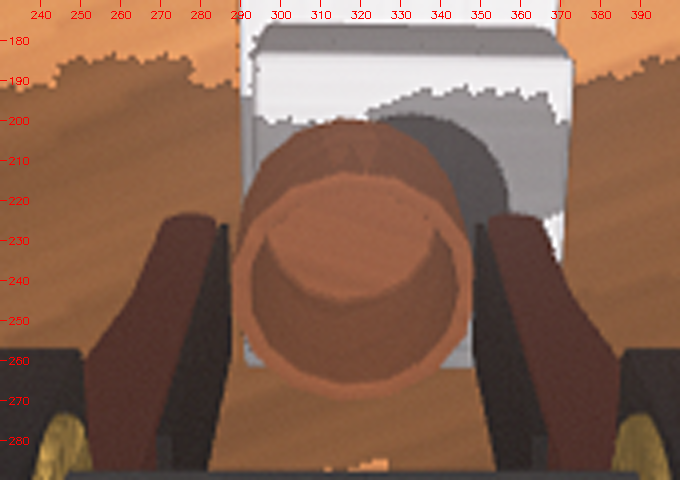

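```bash
python3 -m creep '[{"tx":0,"ty":0,"tz":0,"rx":0,"ry":0,"rz":0,"fingers":156},{"tx":0,"ty":0,"tz":0,"rx":0,"ry":0,"rz":0,"fingers":158},{"tx":0,"ty":0,"tz":0,"rx":0,"ry":0,"rz":0,"fingers":160},{"tx":0,"ty":0,"tz":0,"rx":0,"ry":0,"rz":0,"fingers":160}]'
python3 - <<'E'
from h import *
w=grab("wrist","w12.png"); o=ctrl.get_obs(); print(o['width'],o['t'],o['ee_pos'])
crop(w,230,170,170,120,4,"w12c.png")
E
```

```text
t: 8.9
ee_pos: [661.0, -99.0, 62.2]
orientation: [-0.383, -2.018, 2.017]
ft_force: [0.1, 2.7, 6.6]
width: 32.8
32.8637839329082 8.95 [661.08100212 -99.10127325  62.274037  ]
```

View pics/w12c.png

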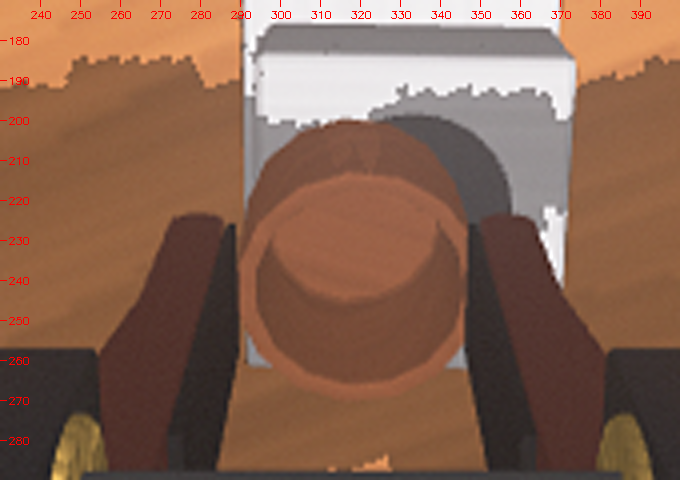

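The numbers disagree. The fingers close with almost no resistance and I see an upward force of 6.6 N. The tip spacing in the wrist image also implies the tips are about 20 mm nearer the camera than "8 mm ahead of TCP". I'll check the true fingertip height in the scene camera.

```bash
python3 - <<'E'
from h import *
s=grab("scene"); o=ctrl.get_obs(); p=o['ee_pos']; R=cv2.Rodrigues(o["orientation"])[0]
print(o['t'],p,o['width'],o['ft_force'])
for a in (8,-2,-12):
    print(a,[w2p(s,p+R@[x,a,d]).round(1).tolist()[0] for x in(-10,) for d in (16.4,30,-16.4,-30)])
print("cup rim c",w2p(s,[661,-99,78]),"bottom front",w2p(s,[661+18*.93,-99,44]))
crop(s,200,140,90,80,8,"s12.png")
E
```

```text
9.0 [661.04924704 -99.08084294  62.25059553] 32.682090768123615 [1.21889235 3.01873912 6.304424  ]
8 [[245.0, 191.4], [243.0, 186.5], [250.0, 203.5], [252.1, 208.6]]
-2 [[244.4, 188.9], [242.4, 184.0], [249.4, 201.1], [251.5, 206.2]]
-12 [[243.8, 186.4], [241.8, 181.5], [248.8, 198.6], [251.0, 203.8]]
cup rim c [[250.65799914 189.95022575]] bottom front [[246.53813276 203.00093141]]
```

View pics/s12.png

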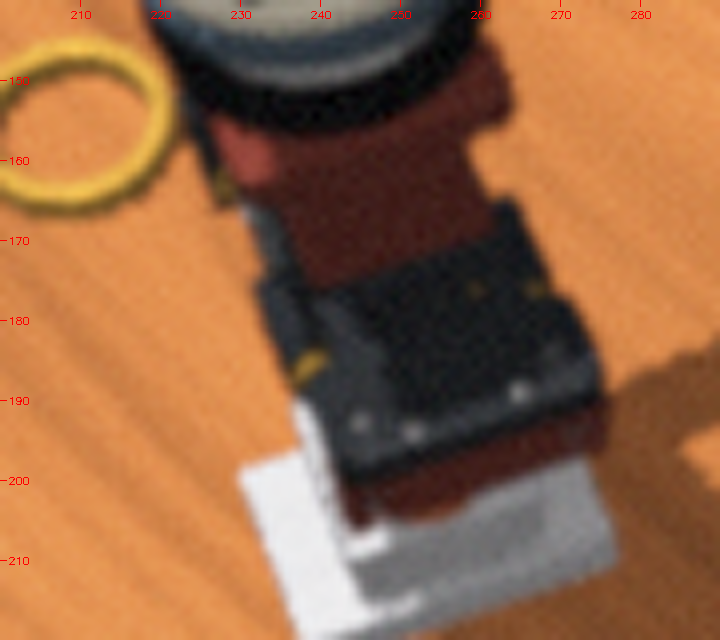

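```bash
python3 - <<'E'
from h import *
w=load("wrist"); o=ctrl.get_obs(); p=o['ee_pos']; R=cv2.Rodrigues(o["orientation"])[0]; h=o['width']/2
for a in (8,0,-8,-12,-16,-20):
    print(a,[w2p(w,p+R@[x,a,d]).round(1).tolist()[0] for d in (-h,h) for x in (-10,10)])
crop(w,255,205,130,90,6,"w12d.png")
E
```

```text
8 [[292.2, 211.4], [292.9, 240.3], [343.1, 211.4], [342.4, 240.2]]
0 [[291.2, 215.5], [291.9, 245.4], [344.1, 215.5], [343.4, 245.4]]
-8 [[290.0, 219.9], [290.8, 250.9], [345.3, 219.9], [344.5, 250.9]]
-12 [[289.4, 222.3], [290.3, 253.9], [345.9, 222.2], [345.1, 253.8]]
-16 [[288.8, 224.7], [289.7, 256.9], [346.5, 224.7], [345.7, 256.9]]
-20 [[288.1, 227.3], [289.0, 260.1], [347.2, 227.3], [346.3, 260.1]]
```

View pics/w12d.png

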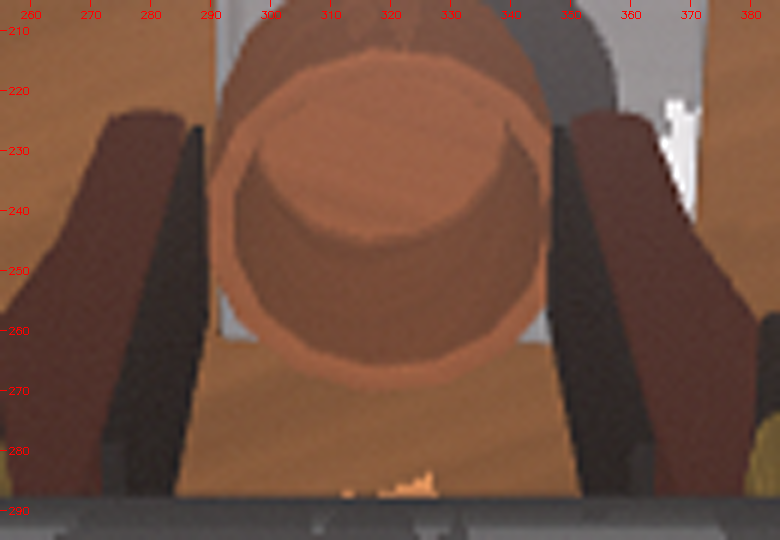

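The pad corners match a tool offset of about −16 mm. So the fingertips are roughly 16 mm behind the reported TCP, not 8 mm ahead. They were only grazing the cup's rim, which explains everything I saw. From here I'll use tip z = TCP z + 16. Next I'll reopen, go 24 mm lower, and check.

```bash
python3 -m creep '[{"tx":0,"ty":0,"tz":0,"rx":0,"ry":0,"rz":0,"fingers":120},{"tx":0,"ty":0,"tz":0,"rx":0,"ry":0,"rz":0,"fingers":60},{"tx":0,"ty":0,"tz":0,"rx":0,"ry":0,"rz":0,"fingers":60},{"tx":0,"ty":0,"tz":-8,"rx":0,"ry":0,"rz":0,"fingers":60},{"tx":0,"ty":0,"tz":-16,"rx":0,"ry":0,"rz":0,"fingers":60},{"tx":0,"ty":0,"tz":-22,"rx":0,"ry":0,"rz":0,"fingers":60},{"tx":0,"ty":0,"tz":-22,"rx":0,"ry":0,"rz":0,"fingers":60}]'
python3 - <<'E'
from h import *
w=grab("wrist","w13.png"); o=ctrl.get_obs(); print(o['width'],o['t'],o['ee_pos'],o['ft_force'])
E
```

```text
t: 9.88
ee_pos: [659.9, -99.3, 38.7]
orientation: [-0.38, -2.016, 2.016]
ft_force: [0.3, -0.5, 0.5]
width: 67.1
66.84134535157297 9.925 [660.23920923 -99.34514536  39.20355664] [-0.35458397  0.38197178  0.34554703]
```

View pics/w13.png

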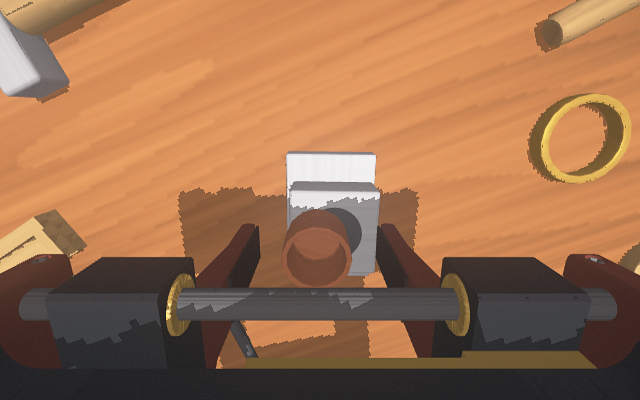

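```bash
python3 -m creep '[{"tx":0,"ty":0,"tz":0,"rx":0,"ry":0,"rz":0,"fingers":110},{"tx":0,"ty":0,"tz":0,"rx":0,"ry":0,"rz":0,"fingers":130},{"tx":0,"ty":0,"tz":0,"rx":0,"ry":0,"rz":0,"fingers":140},{"tx":0,"ty":0,"tz":0,"rx":0,"ry":0,"rz":0,"fingers":146},{"tx":0,"ty":0,"tz":0,"rx":0,"ry":0,"rz":0,"fingers":150},{"tx":0,"ty":0,"tz":0,"rx":0,"ry":0,"rz":0,"fingers":154},{"tx":0,"ty":0,"tz":0,"rx":0,"ry":0,"rz":0,"fingers":158},{"tx":0,"ty":0,"tz":0,"rx":0,"ry":0,"rz":0,"fingers":162},{"tx":0,"ty":0,"tz":0,"rx":0,"ry":0,"rz":0,"fingers":162}]'
python3 - <<'E'
from h import *
w=grab("wrist","w14.png"); o=ctrl.get_obs(); print(o['width'],o['t'],o['ee_pos'],o['ft_force'])
E
```

```text
t: 11.05
ee_pos: [660.6, -99.3, 39.9]
orientation: [-0.382, -2.017, 2.017]
ft_force: [-0.0, 0.6, 2.0]
width: 36.1
35.560813093281986 11.1 [660.63837779 -99.32418848  39.83876887] [0.08549481 1.0692744  1.91081424]
```

View pics/w14.png

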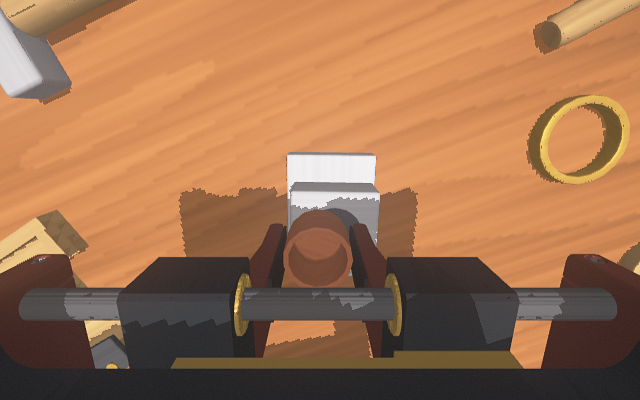

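```bash
python3 -m creep '[{"tx":0,"ty":0,"tz":0,"rx":0,"ry":0,"rz":0,"fingers":255},{"tx":0,"ty":0,"tz":0,"rx":0,"ry":0,"rz":0,"fingers":255},{"tx":0,"ty":0,"tz":5,"rx":0,"ry":0,"rz":0,"fingers":255},{"tx":0,"ty":0,"tz":20,"rx":0,"ry":0,"rz":0,"fingers":255},{"tx":0,"ty":0,"tz":40,"rx":0,"ry":0,"rz":0,"fingers":255},{"tx":0,"ty":0,"tz":50,"rx":0,"ry":0,"rz":0,"fingers":255}]'
python3 - <<'E'
from h import *
w=grab("wrist","w15.png"); o=ctrl.get_obs(); print(o['width'],o['t'],o['ee_pos'],o['ft_force'])
E
```

```text
t: 11.85
ee_pos: [661.6, -99.6, 92.1]
orientation: [-0.385, -2.018, 2.018]
ft_force: [0.5, 0.4, -0.0]
width: 35.9
35.706097197525565 11.9 [662.04405134 -99.69068855  92.95375568] [ 0.58609163  0.63699239 -0.62547744]
```

View pics/w15.png

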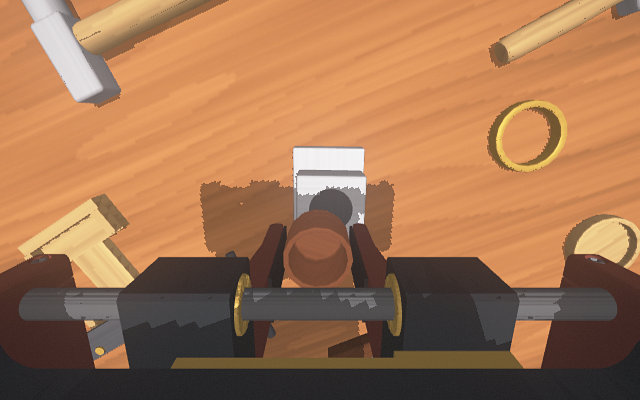

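```bash
python3 -m creep '[{"tx":-15,"ty":-25,"tz":3,"rx":0,"ry":0,"rz":0,"fingers":255},{"tx":-42,"ty":-68,"tz":3,"rx":0,"ry":0,"rz":0,"fingers":255},{"tx":-70,"ty":-112,"tz":3,"rx":0,"ry":0,"rz":0,"fingers":255},{"tx":-98,"ty":-157,"tz":3,"rx":0,"ry":0,"rz":0,"fingers":255},{"tx":-122,"ty":-196,"tz":0,"rx":0,"ry":0,"rz":0,"fingers":255},{"tx":-137,"ty":-220,"tz":-10,"rx":0,"ry":0,"rz":0,"fingers":255},{"tx":-142,"ty":-228,"tz":-20,"rx":0,"ry":0,"rz":0,"fingers":255},{"tx":-142,"ty":-228,"tz":-20,"rx":0,"ry":0,"rz":0,"fingers":255}]'
python3 - <<'E'
from h import *
w=grab("wrist","w16.png"); o=ctrl.get_obs(); print(o['width'],o['t'],o['ee_pos'],o['ft_force'])
t=grab("top"); crop(t,430,200,80,60,10,"t16.png")
s=grab("scene"); crop(s,190,70,90,70,8,"s16.png")
E
```

```text
t: 12.9
ee_pos: [517.9, -327.0, 68.8]
orientation: [-0.381, -2.017, 2.015]
ft_force: [0.2, 0.7, -1.0]
width: 35.9
35.577933075167344 12.95 [ 518.62700915 -326.68127635   69.32610726] [ 0.21529427 -0.04109652 -0.1361885 ]
```

View pics/w16.png

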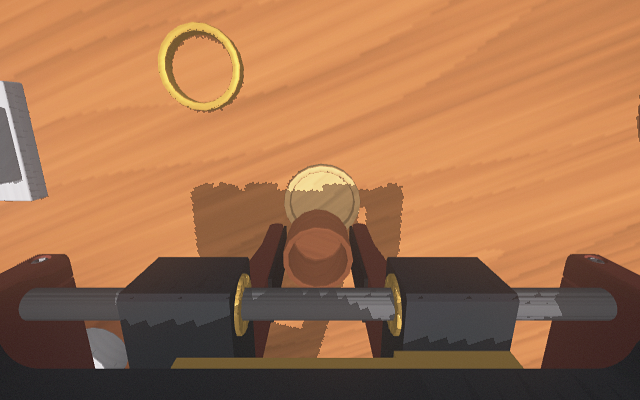

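View pics/t16.png

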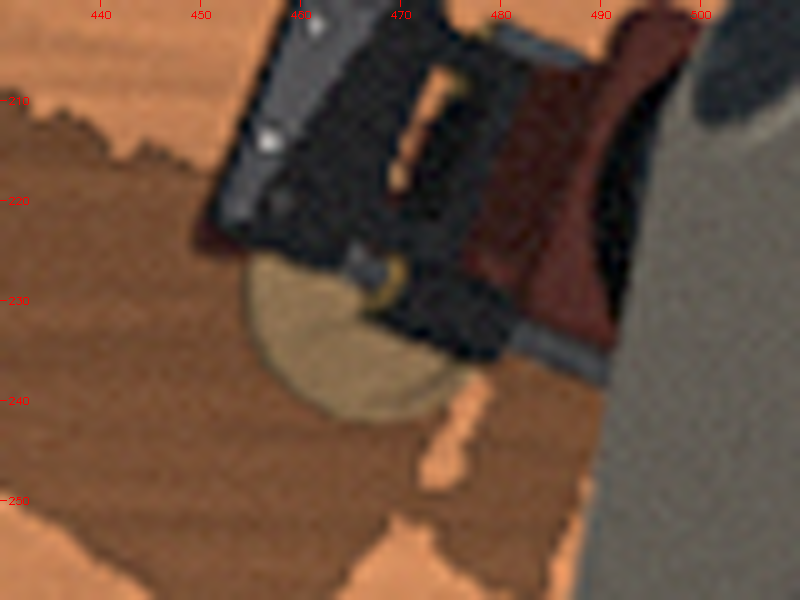

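View pics/s16.png

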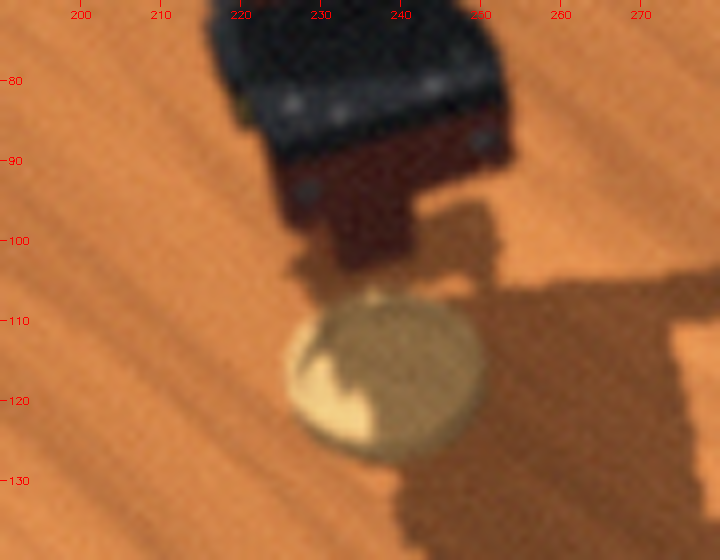

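```bash
python3 - <<'E'
from h import *
w=load("wrist"); crop(w,270,150,110,80,7,"w16c.png")
o=ctrl.get_obs(); print(o['ee_pos'])
pts=[(285,195),(359,195),(322,165)]
for p in pts: print(p2w(w,*p,12))
for c in ([519,-326],[516.5,-329],[518,-327]):
    th=np.linspace(0,6.28,9)[:-1]; print(c,w2p(w,[[c[0]+31*np.cos(a),c[1]+31*np.sin(a),12] for a in th]).round(0).tolist())
E
```

```text
[ 519.2956609  -326.47636872   69.8572638 ]
[ 534.55790415 -305.48113062   12.        ]
[ 512.87806714 -360.48361256   12.        ]
[ 546.25556965 -341.77492497   12.        ]
[519, -326] [[301.0, 168.0], [280.0, 188.0], [281.0, 217.0], [301.0, 236.0], [330.0, 237.0], [351.0, 218.0], [352.0, 190.0], [332.0, 168.0]]
[516.5, -329] [[306.0, 169.0], [285.0, 190.0], [285.0, 218.0], [306.0, 237.0], [334.0, 238.0], [355.0, 219.0], [357.0, 191.0], [337.0, 170.0]]
[518, -327] [[303.0, 169.0], [282.0, 189.0], [282.0, 217.0], [303.0, 237.0], [331.0, 237.0], [352.0, 219.0], [354.0, 190.0], [334.0, 169.0]]
```

View pics/w16c.png

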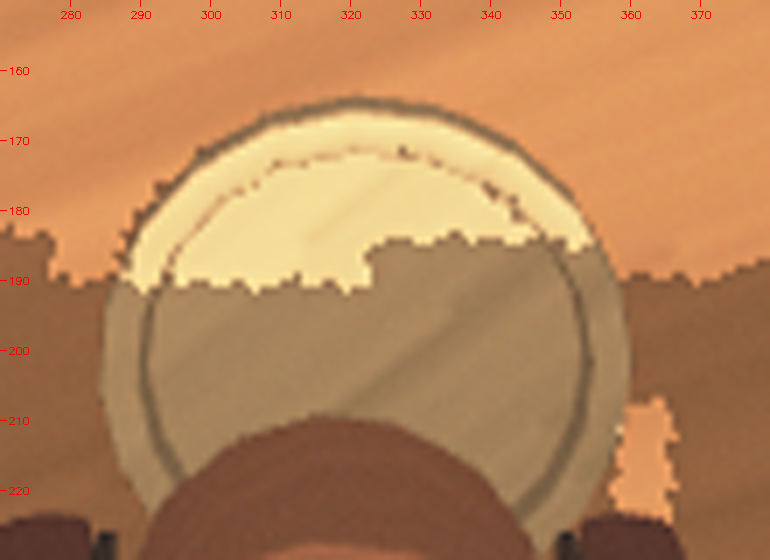

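```bash
python3 -m creep '[{"tx":-3.4,"ty":-2.8,"tz":0,"rx":0,"ry":0,"rz":0,"fingers":255},{"tx":-3.4,"ty":-2.8,"tz":-20,"rx":0,"ry":0,"rz":0,"fingers":255},{"tx":-3.4,"ty":-2.8,"tz":-40,"rx":0,"ry":0,"rz":0,"fingers":255},{"tx":-3.4,"ty":-2.8,"tz":-52,"rx":0,"ry":0,"rz":0,"fingers":255},{"tx":-3.4,"ty":-2.8,"tz":-58,"rx":0,"ry":0,"rz":0,"fingers":255},{"tx":-3.4,"ty":-2.8,"tz":-58,"rx":0,"ry":0,"rz":0,"fingers":255}]'
python3 - <<'E'
from h import *
w=grab("wrist","w17.png"); o=ctrl.get_obs(); print(o['width'],o['t'],o['ee_pos'],o['ft_force'])
crop(w,250,150,140,130,5,"w17c.png")
s=grab("scene"); crop(s,190,70,90,70,8,"s17.png")
E
```

```text
t: 13.8
ee_pos: [514.8, -330.0, 11.0]
orientation: [-0.381, -2.017, 2.016]
ft_force: [0.5, 0.5, 0.1]
width: 35.8
35.76824453507983 13.85 [ 515.15828578 -330.24564474   11.56641656] [ 0.22132286  0.93466382 -0.45121687]
```

View pics/w17c.png

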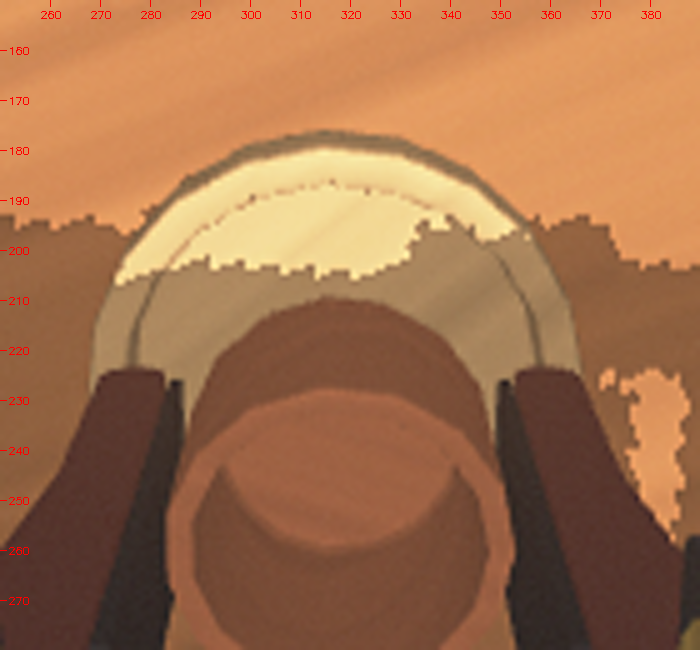

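View pics/s17.png

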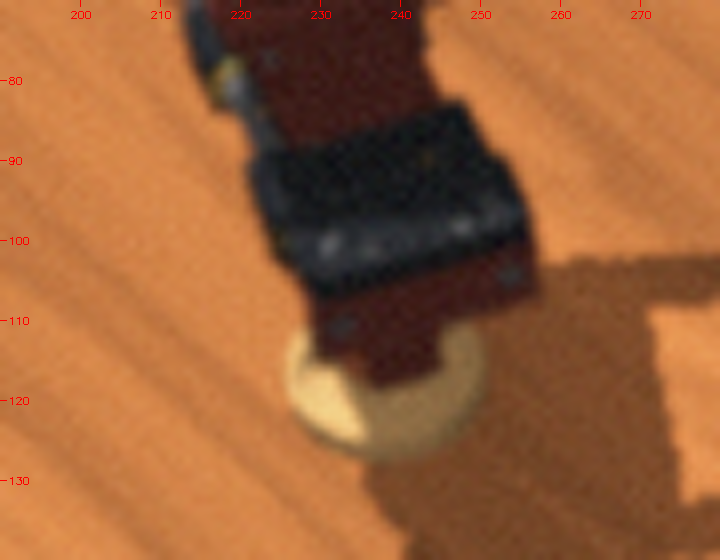

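```bash
python3 -m creep '[{"tx":0,"ty":0,"tz":-4,"rx":0,"ry":0,"rz":0,"fingers":255},{"tx":0,"ty":0,"tz":-7,"rx":0,"ry":0,"rz":0,"fingers":255},{"tx":0,"ty":0,"tz":-9.5,"rx":0,"ry":0,"rz":0,"fingers":255},{"tx":0,"ty":0,"tz":-9.5,"rx":0,"ry":0,"rz":0,"fingers":255},{"tx":0,"ty":0,"tz":-9.5,"rx":0,"ry":0,"rz":0,"fingers":255}]'
```

```text
t: 14.52
ee_pos: [515.1, -330.2, 2.2]
orientation: [-0.382, -2.017, 2.017]
ft_force: [0.3, -0.5, -0.7]
width: 35.9
```

```bash
python3 -m creep '[{"tx":0,"ty":0,"tz":-1,"rx":0,"ry":0,"rz":0,"fingers":255},{"tx":0,"ty":0,"tz":-1.5,"rx":0,"ry":0,"rz":0,"fingers":255},{"tx":0,"ty":0,"tz":-1.5,"rx":0,"ry":0,"rz":0,"fingers":255}]'
```

```text
t: 14.9
ee_pos: [515.1, -330.2, 0.8]
orientation: [-0.382, -2.017, 2.017]
ft_force: [-0.6, -0.3, 0.8]
width: 35.5
```

```bash
python3 -m creep '[{"tx":0,"ty":0,"tz":-1,"rx":0,"ry":0,"rz":0,"fingers":255},{"tx":0,"ty":0,"tz":-1,"rx":0,"ry":0,"rz":0,"fingers":255}]'
```

```text
t: 15.15
ee_pos: [515.2, -330.2, 0.7]
orientation: [-0.382, -2.017, 2.017]
ft_force: [-3.7, 2.0, 11.5]
width: 35.6
```

```bash
python3 -m creep '[{"tx":0,"ty":0,"tz":0.8,"rx":0,"ry":0,"rz":0,"fingers":255},{"tx":0,"ty":0,"tz":0.8,"rx":0,"ry":0,"rz":0,"fingers":145},{"tx":0,"ty":0,"tz":0.8,"rx":0,"ry":0,"rz":0,"fingers":125},{"tx":0,"ty":0,"tz":0.8,"rx":0,"ry":0,"rz":0,"fingers":100},{"tx":0,"ty":0,"tz":0.8,"rx":0,"ry":0,"rz":0,"fingers":80},{"tx":0,"ty":0,"tz":6,"rx":0,"ry":0,"rz":0,"fingers":60},{"tx":0,"ty":0,"tz":25,"rx":0,"ry":0,"rz":0,"fingers":0},{"tx":0,"ty":0,"tz":60,"rx":0,"ry":0,"rz":0,"fingers":0},{"tx":0,"ty":0,"tz":110,"rx":0,"ry":0,"rz":0,"fingers":0}]'
python3 - <<'E'
from h import *
w=grab("wrist","w18.png"); o=ctrl.get_obs(); print(o['width'],o['t'],o['ee_pos'],o['ft_force'])
E
```

```text
t: 16.27
ee_pos: [514.5, -329.8, 111.1]
orientation: [-0.38, -2.017, 2.016]
ft_force: [0.8, -0.6, 0.5]
width: 87.7
87.81312820880129 16.325 [ 518.22527923 -332.28227217  118.4471283 ] [ 3.0721236  -1.0958203   4.22742758]
```

View pics/w18.png

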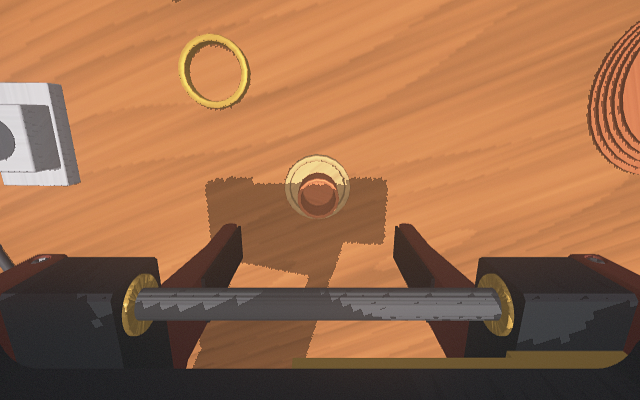

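```bash
python3 -m creep '[{"tx":25,"ty":40,"tz":0,"rx":0,"ry":0,"rz":0,"fingers":0},{"tx":53,"ty":85,"tz":0,"rx":0,"ry":0,"rz":0,"fingers":0},{"tx":81,"ty":130,"tz":0,"rx":0,"ry":0,"rz":0,"fingers":0},{"tx":109,"ty":175,"tz":-15,"rx":0,"ry":0,"rz":0,"fingers":0},{"tx":131,"ty":210,"tz":-35,"rx":0,"ry":0,"rz":0,"fingers":0},{"tx":141,"ty":222,"tz":-45,"rx":0,"ry":0,"rz":0,"fingers":0},{"tx":141,"ty":222,"tz":-45,"rx":0,"ry":0,"rz":0,"fingers":0},{"tx":141,"ty":222,"tz":-45,"rx":0,"ry":0,"rz":0,"fingers":0}]'
python3 - <<'E'
from h import *
w=grab("wrist","w19.png"); o=ctrl.get_obs(); print(o['width'],o['t'],o['ee_pos'],o['ft_force'])
crop(w,230,130,170,150,4,"w19c.png")
E
```

```text
t: 17.32
ee_pos: [655.8, -109.5, 65.5]
orientation: [-0.383, -2.016, 2.017]
ft_force: [-0.2, -0.3, -0.4]
width: 87.9
87.72475493951058 17.375 [ 655.86999119 -109.65392478   65.56601769] [-0.51660616 -0.48927312 -0.12483722]
```

View pics/w19c.png

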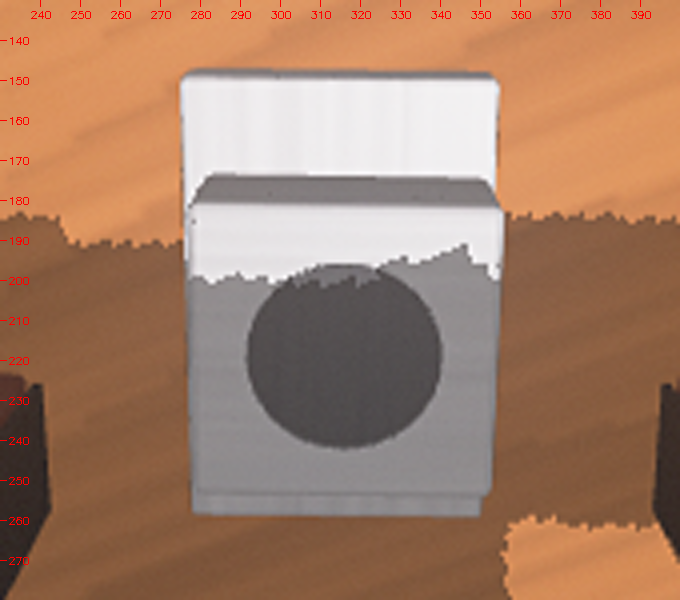

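```bash
python3 - <<'E'
from h import *
w=load("wrist"); d=27; o=ctrl.get_obs(); print(o['ee_pos']); R=cv2.Rodrigues(o["orientation"])[0]; print(np.degrees(np.arctan2(R[1,2],R[0,2])))
print(fit([(w,(277.5,181.5),(d,d,44)),(w,(355.5,182),(d,-d,44)),(w,(352,252.8),(-d,-d,44)),(w,(278,254),(-d,d,44))],[655,-107,-.37],.375))
print("disc",p2w(w,316.2-.37,219.2-.37,44))
print("plate",fit([(w,(275.5,149.5),(45,30,16)),(w,(354.5,150),(45,-30,16))],[655,-107,-.37],.375))
E
```

```text
[ 655.86999119 -109.65392478   65.56601769]
-111.52560870843858
(array([ 656.8, -108.2]), np.float64(-22.08), 'max', np.float64(2.05))
disc [ 656.44689657 -108.4003298    44.        ]
plate (array([ 656.6, -107.1]), np.float64(-21.9), 'max', np.float64(0.83))
```

```bash
python3 -m creep '[{"tx":0.7,"ty":1.3,"tz":-20,"rx":0,"ry":0,"rz":-0.01,"fingers":0},{"tx":0.7,"ty":1.3,"tz":-38,"rx":0,"ry":0,"rz":-0.01,"fingers":0},{"tx":0.7,"ty":1.3,"tz":-50,"rx":0,"ry":0,"rz":-0.01,"fingers":20},{"tx":0.7,"ty":1.3,"tz":-55,"rx":0,"ry":0,"rz":-0.01,"fingers":50},{"tx":0.7,"ty":1.3,"tz":-55,"rx":0,"ry":0,"rz":-0.01,"fingers":80},{"tx":0.7,"ty":1.3,"tz":-55,"rx":0,"ry":0,"rz":-0.01,"fingers":92},{"tx":0.7,"ty":1.3,"tz":-55,"rx":0,"ry":0,"rz":-0.01,"fingers":102},{"tx":0.7,"ty":1.3,"tz":-55,"rx":0,"ry":0,"rz":-0.01,"fingers":115},{"tx":0.7,"ty":1.3,"tz":-55,"rx":0,"ry":0,"rz":-0.01,"fingers":255},{"tx":0.7,"ty":1.3,"tz":-55,"rx":0,"ry":0,"rz":-0.01,"fingers":255}]'
python3 - <<'E'
from h import *
w=grab("wrist","w20.png"); o=ctrl.get_obs(); print(o['width'],o['t'],o['ee_pos'],o['ft_force'])
crop(w,230,130,170,150,4,"w20c.png")
E
```

```text
t: 18.62
ee_pos: [657.0, -107.3, 10.0]
orientation: [-0.392, -2.011, 2.012]
ft_force: [-0.3, -4.3, 2.9]
width: 54.0
54.001836348996704 18.675 [ 656.98274228 -107.22856545   10.05211501] [-2.61883625 -4.65877549  3.15726054]
```

View pics/w20c.png

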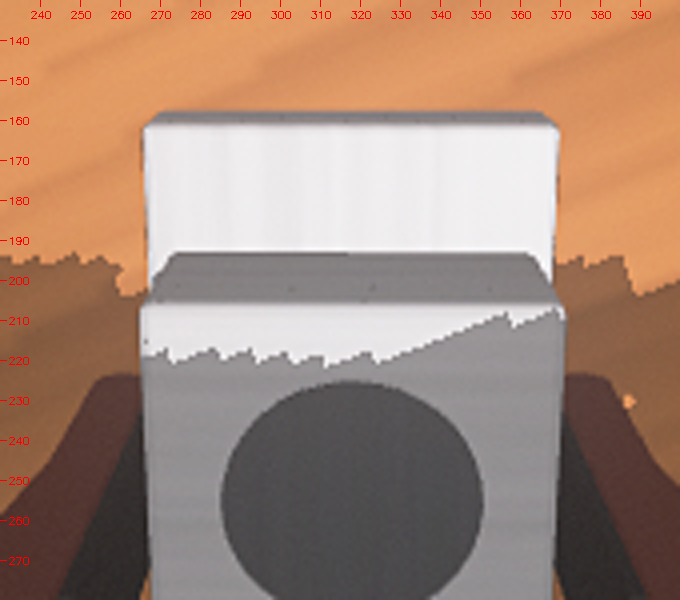

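```bash
python3 -m creep '[{"tx":0,"ty":0,"tz":3,"rx":0,"ry":0,"rz":0,"fingers":255},{"tx":0,"ty":0,"tz":12,"rx":0,"ry":0,"rz":0,"fingers":255},{"tx":0,"ty":0,"tz":30,"rx":0,"ry":0,"rz":0,"fingers":255},{"tx":0,"ty":0,"tz":55,"rx":0,"ry":0,"rz":0,"fingers":255},{"tx":0,"ty":0,"tz":75,"rx":0,"ry":0,"rz":0,"fingers":255},{"tx":0,"ty":0,"tz":80,"rx":0,"ry":0,"rz":0,"fingers":255}]'
python3 - <<'E'
from h import *
w=grab("wrist","w21.png"); o=ctrl.get_obs(); print(o['width'],o['t'],o['ee_pos'],o['ft_force'])
E
```

```text
t: 19.42
ee_pos: [658.1, -107.0, 92.1]
orientation: [-0.395, -2.013, 2.012]
ft_force: [0.3, 0.6, -6.6]
width: 53.7
53.80937149007916 19.475 [ 657.66080353 -106.907464     91.62930699] [ 0.4194466   0.94798172 -6.68829574]
```

View pics/w21.png

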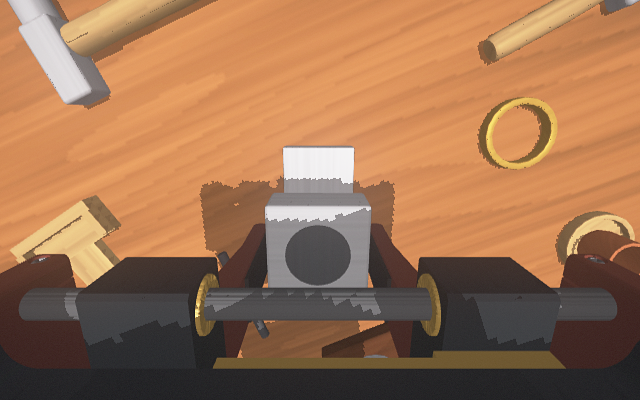

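```bash
python3 -m creep '[{"tx":-15,"ty":14,"tz":0,"rx":0,"ry":0,"rz":0.05,"fingers":255},{"tx":-45,"ty":43,"tz":0,"rx":0,"ry":0,"rz":0.13,"fingers":255},{"tx":-80,"ty":76,"tz":0,"rx":0,"ry":0,"rz":0.23,"fingers":255},{"tx":-115,"ty":110,"tz":0,"rx":0,"ry":0,"rz":0.33,"fingers":255},{"tx":-150,"ty":143,"tz":0,"rx":0,"ry":0,"rz":0.43,"fingers":255},{"tx":-178,"ty":170,"tz":0,"rx":0,"ry":0,"rz":0.5,"fingers":255},{"tx":-191,"ty":182,"tz":-10,"rx":0,"ry":0,"rz":0.52,"fingers":255},{"tx":-191,"ty":182,"tz":-15,"rx":0,"ry":0,"rz":0.52,"fingers":255},{"tx":-191,"ty":182,"tz":-15,"rx":0,"ry":0,"rz":0.52,"fingers":255}]'
python3 - <<'E'
from h import *
w=grab("wrist","w22.png"); o=ctrl.get_obs(); print(o['width'],o['t'],o['ee_pos'],o['ft_force']);R=cv2.Rodrigues(o["orientation"])[0]; print(np.degrees(np.arctan2(R[1,2],R[0,2])))
crop(w,250,120,140,160,4,"w22c.png")
E
```

```text
t: 20.6
ee_pos: [466.7, 74.7, 74.1]
orientation: [-0.145, 2.151, -2.152]
ft_force: [0.7, -0.4, -7.0]
width: 54.1
53.762908522581455 20.65 [466.90839668  74.59452544  74.41054026] [-0.52244022  0.12054736 -7.11624859]
-82.2907987090906
```

View pics/w22.png

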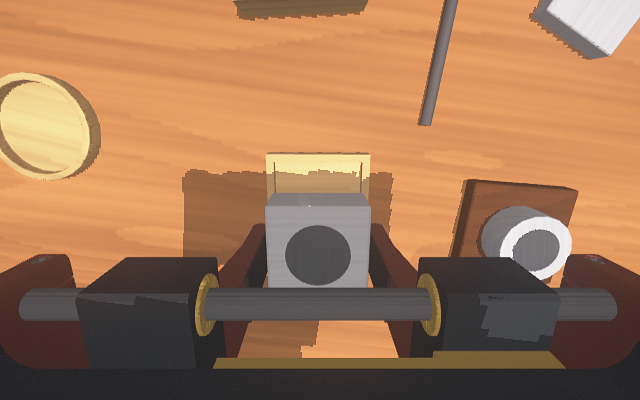

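View pics/w22c.png

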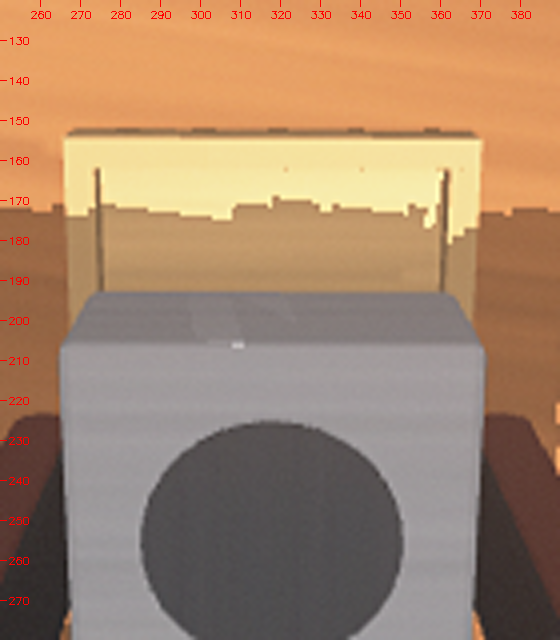

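```bash
python3 - <<'E'
from h import *
w=load("wrist"); print(ctrl.get_obs()['ee_pos'])
print(fit([(w,(266,154.7),(41,41,14)),(w,(370,154.9),(41,-41,14))],[466,75,.13],.375))
print("cradle?")
E
```

```text
[466.90839668  74.59452544  74.41054026]
(array([465.4,  74.7]), np.float64(7.58), 'max', np.float64(0.43))
cradle?
```

```bash
python3 -m creep '[{"tx":-1.2,"ty":0,"tz":-15,"rx":0,"ry":0,"rz":0,"fingers":255},{"tx":-1.2,"ty":0,"tz":-35,"rx":0,"ry":0,"rz":0,"fingers":255},{"tx":-1.2,"ty":0,"tz":-52,"rx":0,"ry":0,"rz":0,"fingers":255},{"tx":-1.2,"ty":0,"tz":-64,"rx":0,"ry":0,"rz":0,"fingers":255},{"tx":-1.2,"ty":0,"tz":-70,"rx":0,"ry":0,"rz":0,"fingers":255},{"tx":-1.2,"ty":0,"tz":-71,"rx":0,"ry":0,"rz":0,"fingers":255},{"tx":-1.2,"ty":0,"tz":-71,"rx":0,"ry":0,"rz":0,"fingers":255}]'
python3 - <<'E'
from h import *
w=grab("wrist","w23.png"); o=ctrl.get_obs(); print(o['width'],o['t'],o['ee_pos'],o['ft_force'])
crop(w,220,110,200,170,4,"w23c.png")
E
```

```text
t: 21.52
ee_pos: [464.9, 75.2, 4.0]
orientation: [-0.145, 2.151, -2.151]
ft_force: [0.5, 0.6, -6.4]
width: 53.7
53.455973478600725 21.575 [465.06576936  75.1682004    4.10877801] [-0.29273084 -0.01124318 -6.57563001]
```

View pics/w23c.png

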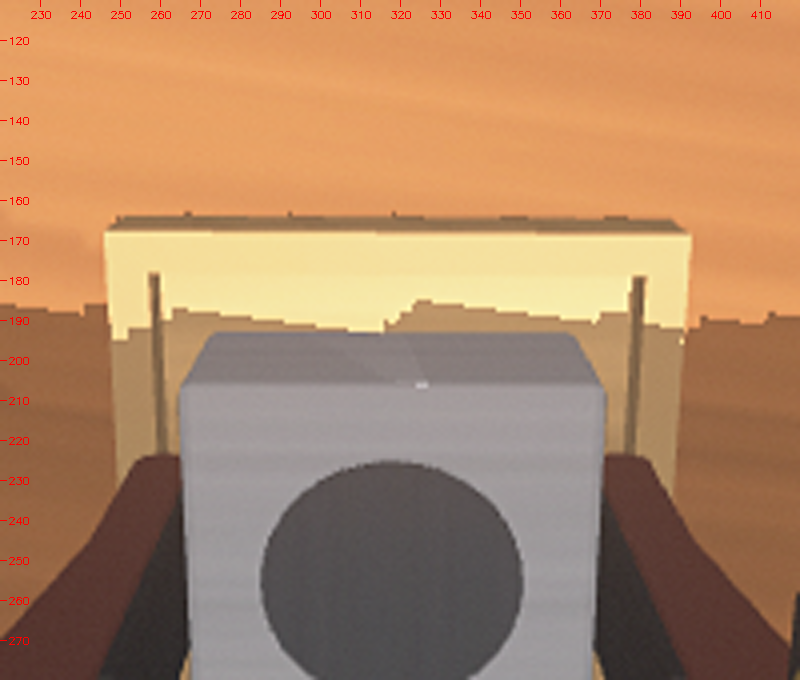

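Well centred: the tray spans columns 247–392 and the die 265–370. I'll lower it until it touches.

```bash
python3 -m creep '[{"tx":0,"ty":0,"tz":-2,"rx":0,"ry":0,"rz":0,"fingers":255},{"tx":0,"ty":0,"tz":-3.4,"rx":0,"ry":0,"rz":0,"fingers":255},{"tx":0,"ty":0,"tz":-3.4,"rx":0,"ry":0,"rz":0,"fingers":255}]'; python3 -m creep '[{"tx":0,"ty":0,"tz":-0.7,"rx":0,"ry":0,"rz":0,"fingers":255},{"tx":0,"ty":0,"tz":-0.7,"rx":0,"ry":0,"rz":0,"fingers":255}]'
```

```text
t: 21.95
ee_pos: [464.5, 75.1, 0.3]
orientation: [-0.146, 2.151, -2.151]
ft_force: [0.1, -1.0, -6.7]
width: 53.7
t: 22.2
ee_pos: [464.6, 75.1, 0.0]
orientation: [-0.146, 2.151, -2.151]
ft_force: [-2.9, -0.9, 3.8]
width: 53.8
```

```bash
python3 -m creep '[{"tx":0,"ty":0,"tz":0,"rx":0,"ry":0,"rz":0,"fingers":80},{"tx":0,"ty":0,"tz":0,"rx":0,"ry":0,"rz":0,"fingers":60},{"tx":0,"ty":0,"tz":0,"rx":0,"ry":0,"rz":0,"fingers":30},{"tx":0,"ty":0,"tz":3,"rx":0,"ry":0,"rz":0,"fingers":0},{"tx":0,"ty":0,"tz":20,"rx":0,"ry":0,"rz":0,"fingers":0},{"tx":0,"ty":0,"tz":55,"rx":0,"ry":0,"rz":0,"fingers":0},{"tx":0,"ty":0,"tz":100,"rx":0,"ry":0,"rz":0,"fingers":0}]'
python3 - <<'E'
from h import *
w=grab("wrist","w24.png"); o=ctrl.get_obs(); print(o['width'],o['t'],o['ee_pos'],o['ft_force'])
E
```

```text
t: 23.08
ee_pos: [464.0, 75.0, 101.0]
orientation: [-0.148, 2.152, -2.152]
ft_force: [0.1, 0.0, 0.5]
width: 87.7
87.90819965895083 23.125 [467.42852482  75.52506205 106.20458667] [2.44109943 0.85606876 3.65137056]
```

View pics/w24.png

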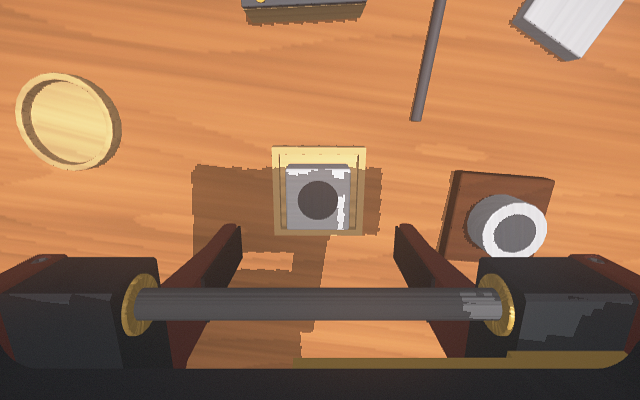

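```bash
python3 - <<'E'
from h import *
w=load("wrist"); print("round die approx",p2w(w,507,229,44)); crop(w,440,160,130,110,6,"w24c.png"); crop(w,10,60,120,120,6,"w24d.png")
E
```

```text
round die approx [463.77230449 -82.4528646   44.        ]
```

View pics/w24c.png

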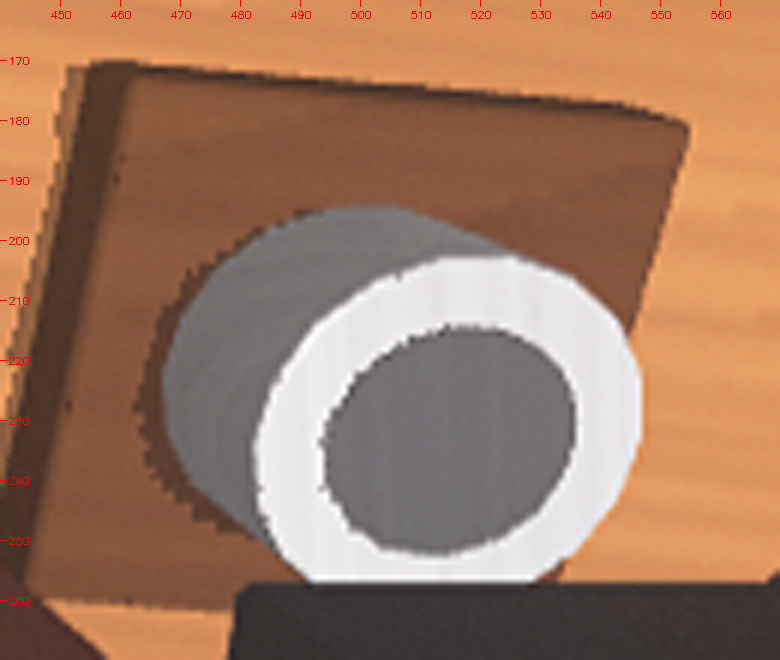

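View pics/w24d.png

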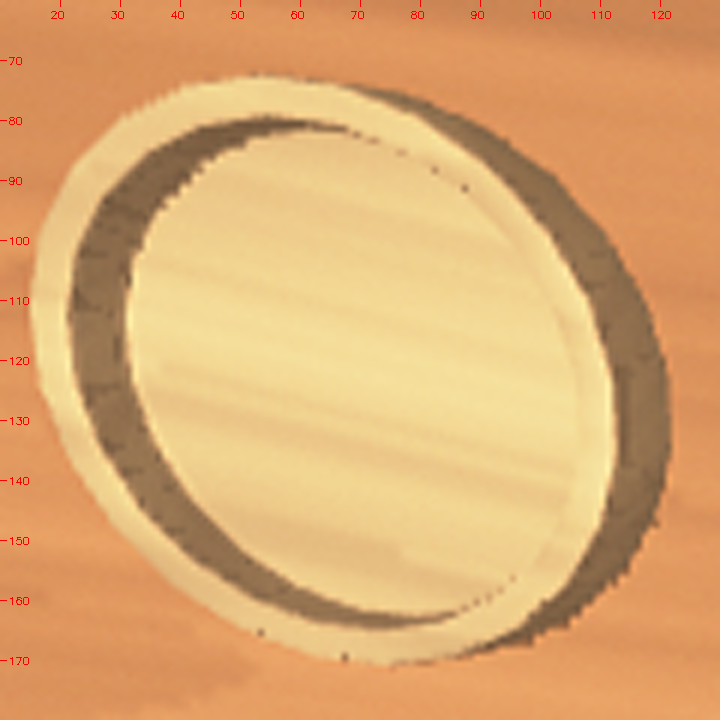

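```bash
python3 - <<'E'
from h import *
w=load("wrist"); print(p2w(w,514.5,232.8,44),p2w(w,64,121.5,14)); print(ctrl.get_obs()['ee_pos'])
E
```

```text
[461.35176477 -89.60055127  44.        ] [498.39355696 296.42955636  14.        ]
[467.42852482  75.52506205 106.20458667]
```

```bash
python3 -m creep '[{"tx":-1,"ty":-30,"tz":0,"rx":0,"ry":0,"rz":0,"fingers":0},{"tx":-2,"ty":-75,"tz":0,"rx":0,"ry":0,"rz":0,"fingers":0},{"tx":-3,"ty":-120,"tz":-10,"rx":0,"ry":0,"rz":0,"fingers":0},{"tx":-4,"ty":-152,"tz":-30,"rx":0,"ry":0,"rz":0,"fingers":0},{"tx":-4,"ty":-164.5,"tz":-40,"rx":0,"ry":0,"rz":0,"fingers":0},{"tx":-4,"ty":-164.5,"tz":-40,"rx":0,"ry":0,"rz":0,"fingers":0},{"tx":-4,"ty":-164.5,"tz":-40,"rx":0,"ry":0,"rz":0,"fingers":0}]'
python3 - <<'E'
from h import *
w=grab("wrist","w25.png"); o=ctrl.get_obs(); print(o['width'],o['t'],o['ee_pos'],o['ft_force'])
crop(w,230,140,170,140,4,"w25c.png")
E
```

```text
t: 24.0
ee_pos: [460.9, -88.6, 60.1]
orientation: [-0.146, 2.151, -2.15]
ft_force: [-0.3, 0.0, 0.8]
width: 88.3
87.86019229493677 24.05 [460.97436715 -88.54262561  60.14258673] [-0.47361508  0.14654966 -0.69635488]
```

View pics/w25c.png

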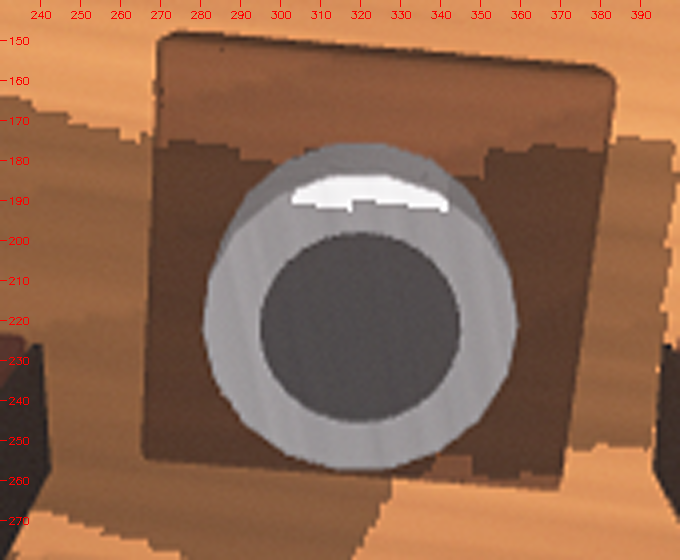

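```bash
python3 - <<'E'
from h import *
w=load("wrist"); print(p2w(w,320.3-.37,220.5-.37,44),p2w(w,320-.37,220.8-.37,44)); print(ctrl.get_obs()['ee_pos'])
E
```

```text
[462.26970271 -89.86343298  44.        ] [462.02949426 -89.69209442  44.        ]
[460.97436715 -88.54262561  60.14258673]
```

```bash
python3 -m creep '[{"tx":1,"ty":-1.2,"tz":-20,"rx":0,"ry":0,"rz":0,"fingers":0},{"tx":1,"ty":-1.2,"tz":-38,"rx":0,"ry":0,"rz":0,"fingers":20},{"tx":1,"ty":-1.2,"tz":-47,"rx":0,"ry":0,"rz":0,"fingers":50},{"tx":1,"ty":-1.2,"tz":-49,"rx":0,"ry":0,"rz":0,"fingers":80},{"tx":1,"ty":-1.2,"tz":-49,"rx":0,"ry":0,"rz":0,"fingers":92},{"tx":1,"ty":-1.2,"tz":-49,"rx":0,"ry":0,"rz":0,"fingers":102},{"tx":1,"ty":-1.2,"tz":-49,"rx":0,"ry":0,"rz":0,"fingers":115},{"tx":1,"ty":-1.2,"tz":-49,"rx":0,"ry":0,"rz":0,"fingers":255},{"tx":1,"ty":-1.2,"tz":-49,"rx":0,"ry":0,"rz":0,"fingers":255}]';  python3 -m creep '[{"tx":0,"ty":0,"tz":3,"rx":0,"ry":0,"rz":0,"fingers":255},{"tx":0,"ty":0,"tz":12,"rx":0,"ry":0,"rz":0,"fingers":255},{"tx":0,"ty":0,"tz":30,"rx":0,"ry":0,"rz":0,"fingers":255},{"tx":0,"ty":0,"tz":55,"rx":0,"ry":0,"rz":0,"fingers":255},{"tx":0,"ty":0,"tz":75,"rx":0,"ry":0,"rz":0,"fingers":255},{"tx":0,"ty":0,"tz":80,"rx":0,"ry":0,"rz":0,"fingers":255}]'
python3 - <<'E'
from h import *
w=grab("wrist","w26.png"); o=ctrl.get_obs(); print(o['width'],o['t'],o['ee_pos'],o['ft_force'])
E
```

```text
t: 25.18
ee_pos: [461.8, -90.4, 11.0]
orientation: [-0.145, 2.151, -2.151]
ft_force: [-0.7, 4.4, 6.1]
width: 53.4
t: 25.92
ee_pos: [462.2, -90.9, 91.8]
orientation: [-0.144, 2.149, -2.151]
ft_force: [0.5, 0.8, -5.2]
width: 52.6
52.75681630998041 25.975 [462.01649126 -90.80867419  91.65175633] [ 0.20354956  0.27771831 -3.50841233]
```

View pics/w26.png

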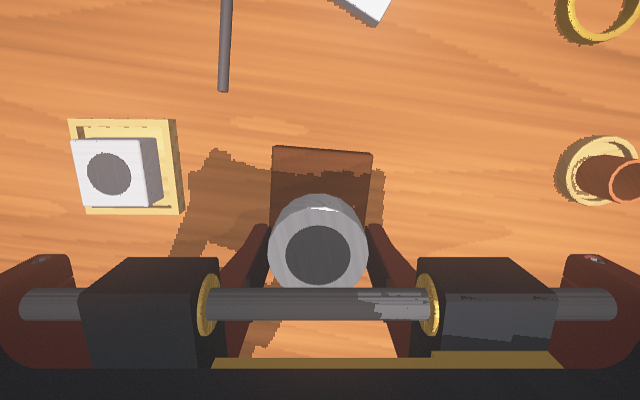

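```bash
python3 -m creep '[{"tx":2,"ty":25,"tz":0,"rx":0,"ry":0,"rz":0,"fingers":255},{"tx":7,"ty":72,"tz":0,"rx":0,"ry":0,"rz":0,"fingers":255},{"tx":11,"ty":122,"tz":0,"rx":0,"ry":0,"rz":0,"fingers":255},{"tx":16,"ty":172,"tz":0,"rx":0,"ry":0,"rz":0,"fingers":255},{"tx":21,"ty":222,"tz":0,"rx":0,"ry":0,"rz":0,"fingers":255},{"tx":25,"ty":272,"tz":0,"rx":0,"ry":0,"rz":0,"fingers":255},{"tx":30,"ty":322,"tz":0,"rx":0,"ry":0,"rz":0,"fingers":255},{"tx":34,"ty":362,"tz":-5,"rx":0,"ry":0,"rz":0,"fingers":255},{"tx":36,"ty":386,"tz":-15,"rx":0,"ry":0,"rz":0,"fingers":255},{"tx":36,"ty":386,"tz":-15,"rx":0,"ry":0,"rz":0,"fingers":255}]'; python3 -m creep '[{"tx":0,"ty":0,"tz":0,"rx":0,"ry":0,"rz":0,"fingers":255}]'
python3 - <<'E'
from h import *
w=grab("wrist","w27.png"); o=ctrl.get_obs(); print(o['width'],o['t'],o['ee_pos'],o['ft_force'])
crop(w,230,120,170,160,4,"w27c.png")
E
```

```text
t: 27.22
ee_pos: [496.5, 295.8, 73.7]
orientation: [-0.151, 2.15, -2.153]
ft_force: [-0.5, -1.0, -5.7]
width: 53.1
t: 27.35
ee_pos: [496.8, 294.1, 74.7]
orientation: [-0.148, 2.151, -2.154]
ft_force: [-0.3, -0.2, -5.1]
width: 53.0
53.211388838804744 27.4 [497.09849599 293.9600631   75.06640005] [-1.17346927 -0.25114673 -4.51940301]
```

View pics/w27c.png

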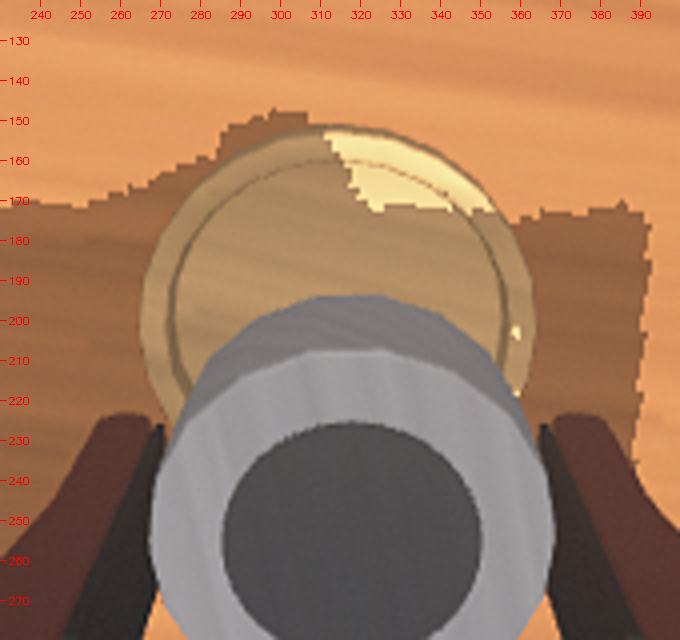

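```bash
python3 - <<'E'
from h import *
w=load("wrist"); th=np.linspace(0,2*np.pi,181)
def r(c):
    q=w2p(w,np.c_[c[0]+41*np.cos(th),c[1]+41*np.sin(th),0*th+14]); return [q[:,0].min()-264.7,q[:,0].max()-363.1,q[:,1].min()-153.2]
o=least_squares(r,[497,295],diff_step=1e-4); print(o.x,o.fun); print(ctrl.get_obs()['ee_pos'])
E
```

```text
[495.80501791 297.07924562] [-0.94954505  0.94972688  0.07913492]
[497.09849599 293.9600631   75.06640005]
```

```bash
python3 -m creep '[{"tx":-1,"ty":2.2,"tz":-15,"rx":0,"ry":0,"rz":0,"fingers":255},{"tx":-1,"ty":2.2,"tz":-35,"rx":0,"ry":0,"rz":0,"fingers":255},{"tx":-1,"ty":2.2,"tz":-52,"rx":0,"ry":0,"rz":0,"fingers":255},{"tx":-1,"ty":2.2,"tz":-64,"rx":0,"ry":0,"rz":0,"fingers":255},{"tx":-1,"ty":2.2,"tz":-69,"rx":0,"ry":0,"rz":0,"fingers":255},{"tx":-1,"ty":2.2,"tz":-70,"rx":0,"ry":0,"rz":0,"fingers":255},{"tx":-1,"ty":2.2,"tz":-70,"rx":0,"ry":0,"rz":0,"fingers":255}]'
python3 - <<'E'
from h import *
w=grab("wrist","w28.png"); o=ctrl.get_obs(); print(o['width'],o['t'],o['ee_pos'],o['ft_force'])
crop(w,220,110,200,170,4,"w28c.png")
E
```

```text
t: 28.28
ee_pos: [496.9, 297.9, 5.9]
orientation: [-0.146, 2.151, -2.15]
ft_force: [0.3, 0.7, -6.0]
width: 53.1
53.02957811109271 28.325 [496.96296311 297.8976478    6.07123561] [-1.08878481 -0.71459336 -4.56656031]
```

View pics/w28c.png

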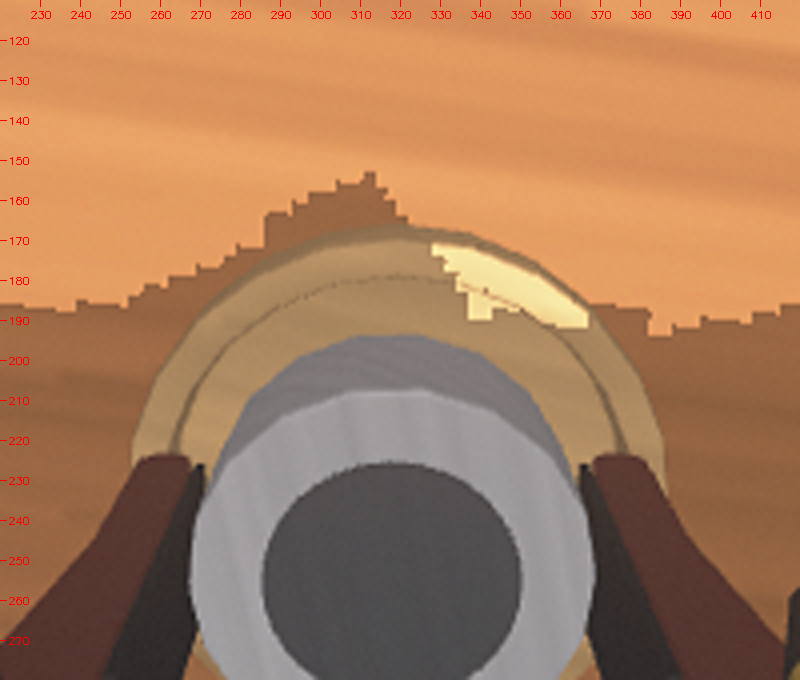

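```bash
python3 -m creep '[{"tx":0,"ty":-0.6,"tz":-2.5,"rx":0,"ry":0,"rz":0,"fingers":255},{"tx":0,"ty":-0.6,"tz":-4.5,"rx":0,"ry":0,"rz":0,"fingers":255},{"tx":0,"ty":-0.6,"tz":-4.8,"rx":0,"ry":0,"rz":0,"fingers":255},{"tx":0,"ty":-0.6,"tz":-4.8,"rx":0,"ry":0,"rz":0,"fingers":255}]'; python3 -m creep '[{"tx":0,"ty":0,"tz":-0.8,"rx":0,"ry":0,"rz":0,"fingers":255},{"tx":0,"ty":0,"tz":-0.8,"rx":0,"ry":0,"rz":0,"fingers":255}]'
```

```text
t: 28.82
ee_pos: [496.6, 297.0, 0.7]
orientation: [-0.146, 2.151, -2.151]
ft_force: [-0.4, 0.4, -4.9]
width: 52.9
t: 29.08
ee_pos: [496.7, 297.1, 0.1]
orientation: [-0.146, 2.151, -2.151]
ft_force: [-0.7, 0.0, -4.1]
width: 53.0
```

```bash
python3 -m creep '[{"tx":0,"ty":0,"tz":-0.8,"rx":0,"ry":0,"rz":0,"fingers":255},{"tx":0,"ty":0,"tz":-0.8,"rx":0,"ry":0,"rz":0,"fingers":255}]'
```

```text
t: 29.32
ee_pos: [496.7, 297.1, 0.0]
orientation: [-0.146, 2.151, -2.151]
ft_force: [-2.0, -1.2, 5.6]
width: 52.8
```

Contact (−5 → +5.6 N). Now I'll release and rise.

```bash
python3 -m creep '[{"tx":0,"ty":0,"tz":0.4,"rx":0,"ry":0,"rz":0,"fingers":80},{"tx":0,"ty":0,"tz":0.4,"rx":0,"ry":0,"rz":0,"fingers":60},{"tx":0,"ty":0,"tz":0.4,"rx":0,"ry":0,"rz":0,"fingers":30},{"tx":0,"ty":0,"tz":4,"rx":0,"ry":0,"rz":0,"fingers":0},{"tx":0,"ty":0,"tz":20,"rx":0,"ry":0,"rz":0,"fingers":0},{"tx":0,"ty":0,"tz":55,"rx":0,"ry":0,"rz":0,"fingers":0},{"tx":0,"ty":0,"tz":100,"rx":0,"ry":0,"rz":0,"fingers":0},{"tx":0,"ty":0,"tz":100,"rx":0,"ry":0,"rz":0,"fingers":0}]'
python3 - <<'E'
from h import *
w=grab("wrist","w29.png"); o=ctrl.get_obs(); print(o['width'],o['t'],o['ee_pos'],o['ft_force'])
E
```

```text
t: 30.32
ee_pos: [499.1, 298.5, 103.7]
orientation: [-0.138, 2.152, -2.144]
ft_force: [1.4, 0.3, -0.1]
width: 87.4
87.90657340927434 30.375 [497.85816379 297.73692113 101.68431077] [-0.2065763   0.33290771 -0.43623651]
```

View pics/w29.png

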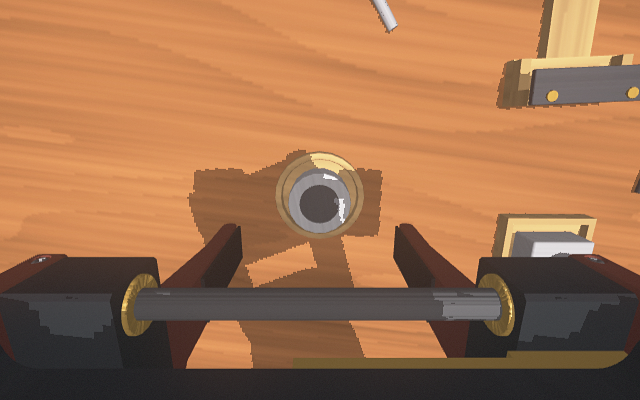

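```bash
python3 -m creep '[{"tx":20,"ty":-24,"tz":5,"rx":0,"ry":0,"rz":0,"fingers":0},{"tx":55,"ty":-66,"tz":10,"rx":0,"ry":0,"rz":0.02,"fingers":0},{"tx":90,"ty":-108,"tz":15,"rx":0,"ry":0,"rz":0.04,"fingers":0},{"tx":125,"ty":-150,"tz":20,"rx":0,"ry":0,"rz":0.05,"fingers":0},{"tx":150,"ty":-180,"tz":20,"rx":0,"ry":0,"rz":0.05,"fingers":0},{"tx":153,"ty":-184,"tz":20,"rx":0,"ry":0,"rz":0.05,"fingers":0},{"tx":153,"ty":-184,"tz":20,"rx":0,"ry":0,"rz":0.05,"fingers":0},{"tx":153,"ty":-184,"tz":20,"rx":0,"ry":0,"rz":0.05,"fingers":0}]'
python3 - <<'E'
from h import *
w=grab("wrist","w30.png"); o=ctrl.get_obs(); print(o['width'],o['t'],o['ee_pos'],o['ft_force'])
crop(w,240,100,170,150,4,"w30c.png")
E
```

```text
t: 31.38
ee_pos: [648.4, 114.1, 118.6]
orientation: [-0.201, 2.124, -2.124]
ft_force: [-0.5, -0.0, -0.0]
width: 87.9
87.58618080974787 31.425 [648.54298105 114.16399003 118.87440001] [-0.60166158 -0.01116295  0.0272887 ]
```

View pics/w30c.png

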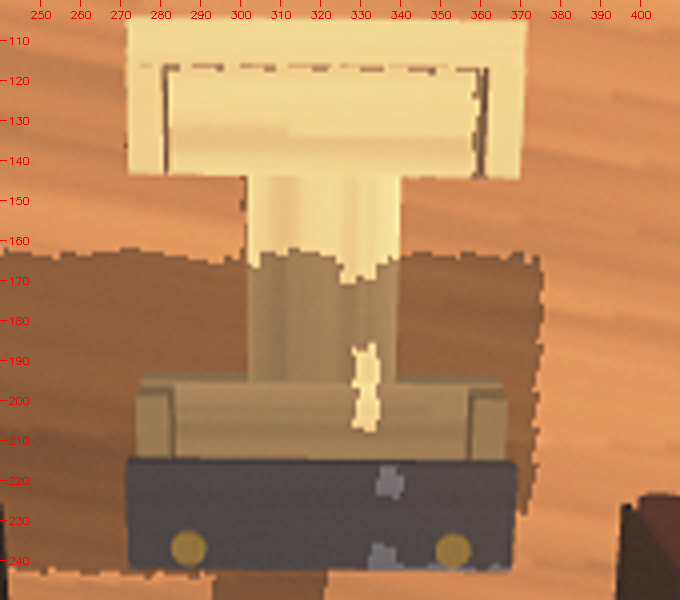

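```bash
python3 - <<'E'
from h import *
w=load("wrist"); o=ctrl.get_obs(); print(o['ee_pos']);R=cv2.Rodrigues(o["orientation"])[0]; print(np.degrees(np.arctan2(R[1,2],R[0,2])))
a=[(w,(272,215.3),(-36,44,39)),(w,(369.2,215.7),(-36,-44,39))]
b=[(w,(272,144),(26,44,20)),(w,(370.3,144.5),(26,-44,20))]
c=[(w,(274.5,197.5),(-26,44,20)),(w,(367,197.5),(-26,-44,20))]
for k in (a,b,c,a+b,a+b+c): print(fit(k,[666,116,.18],.375))
E
```

```text
[648.54298105 114.16399003 118.87440001]
-79.27003854329855
(array([667.3, 115.3]), np.float64(10.43), 'max', np.float64(0.69))
(array([666.5, 114.9]), np.float64(10.39), 'max', np.float64(0.26))
(array([668.7, 115.4]), np.float64(10.68), 'max', np.float64(0.41))
(array([666.9, 115.1]), np.float64(10.34), 'max', np.float64(0.74))
(array([667.4, 115.2]), np.float64(10.42), 'max', np.float64(1.51))
```

```bash
python3 -m creep '[{"tx":1,"ty":-30,"tz":0,"rx":0,"ry":0,"rz":-0.08,"fingers":0},{"tx":2,"ty":-75,"tz":0,"rx":0,"ry":0,"rz":-0.2,"fingers":0},{"tx":4,"ty":-120,"tz":-10,"rx":0,"ry":0,"rz":-0.32,"fingers":0},{"tx":6,"ty":-165,"tz":-30,"rx":0,"ry":0,"rz":-0.44,"fingers":0},{"tx":8,"ty":-205,"tz":-50,"rx":0,"ry":0,"rz":-0.54,"fingers":0},{"tx":8,"ty":-221,"tz":-65,"rx":0,"ry":0,"rz":-0.566,"fingers":0},{"tx":8,"ty":-221,"tz":-75,"rx":0,"ry":0,"rz":-0.566,"fingers":0},{"tx":8,"ty":-221,"tz":-75,"rx":0,"ry":0,"rz":-0.566,"fingers":0},{"tx":8,"ty":-221,"tz":-75,"rx":0,"ry":0,"rz":-0.566,"fingers":0}]'
python3 - <<'E'
from h import *
w=grab("wrist","w31.png"); o=ctrl.get_obs(); print(o['width'],o['t'],o['ee_pos'],o['ft_force']);R=cv2.Rodrigues(o["orientation"])[0]; print(np.degrees(np.arctan2(R[1,2],R[0,2])))
crop(w,230,140,170,150,4,"w31c.png")
E
```

```text
t: 32.55
ee_pos: [658.1, -106.5, 44.7]
orientation: [-0.386, -2.015, 2.015]
ft_force: [0.0, 0.1, -0.3]
width: 87.6
88.06225402754727 32.6 [ 658.1720632  -106.68919168   44.89746703] [0.13040028 0.73852739 0.1917034 ]
-111.66596368769856
```

View pics/w31c.png

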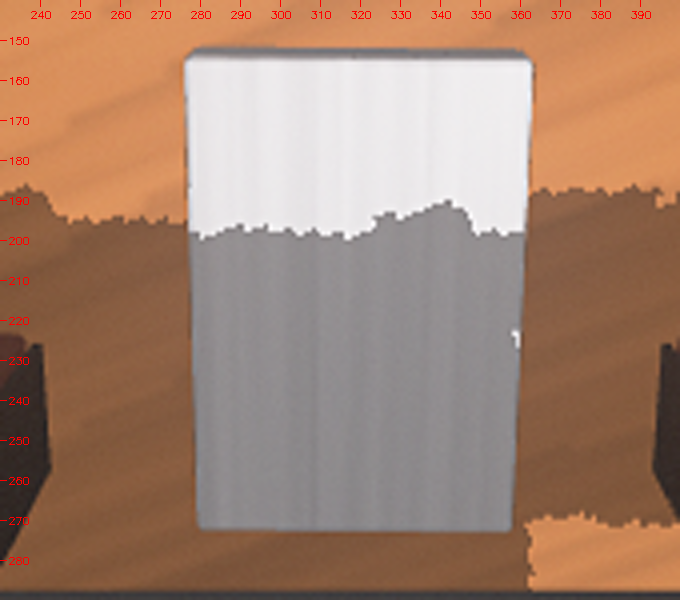

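```bash
python3 - <<'E'
from h import *
w=load("wrist"); print(ctrl.get_obs()['ee_pos'])
print(fit([(w,(276.5,154.5),(45,30,16)),(w,(363,155),(45,-30,16)),(w,(358,272.3),(-45,-30,16)),(w,(279.5,272),(-45,30,16))],[656,-107,-.37],.375))
E
```

```text
[ 658.1720632  -106.68919168   44.89746703]
(array([ 657.2, -107.1]), np.float64(-22.06), 'max', np.float64(1.1))
```

```bash
python3 -m creep '[{"tx":-1,"ty":-0.4,"tz":-20,"rx":0,"ry":0,"rz":-0.006,"fingers":0},{"tx":-1,"ty":-0.4,"tz":-40,"rx":0,"ry":0,"rz":-0.006,"fingers":0},{"tx":-1,"ty":-0.4,"tz":-51,"rx":0,"ry":0,"rz":-0.006,"fingers":30},{"tx":-1,"ty":-0.4,"tz":-56,"rx":0,"ry":0,"rz":-0.006,"fingers":60},{"tx":-1,"ty":-0.4,"tz":-56,"rx":0,"ry":0,"rz":-0.006,"fingers":74},{"tx":-1,"ty":-0.4,"tz":-56,"rx":0,"ry":0,"rz":-0.006,"fingers":80},{"tx":-1,"ty":-0.4,"tz":-56,"rx":0,"ry":0,"rz":-0.006,"fingers":88},{"tx":-1,"ty":-0.4,"tz":-56,"rx":0,"ry":0,"rz":-0.006,"fingers":255},{"tx":-1,"ty":-0.4,"tz":-56,"rx":0,"ry":0,"rz":-0.006,"fingers":255}]'
python3 - <<'E'
from h import *
w=grab("wrist","w32.png"); o=ctrl.get_obs(); print(o['width'],o['t'],o['ee_pos'],o['ft_force'])
crop(w,220,140,190,150,4,"w32c.png")
E
```

```text
t: 33.72
ee_pos: [656.9, -108.2, -11.5]
orientation: [-0.394, -2.01, 2.01]
ft_force: [1.3, 2.9, -2.0]
width: 59.8
59.58636033319093 33.775 [ 656.9367258  -108.20445878  -11.47485605] [ 0.44354927  3.2295074  -0.58942154]
```

View pics/w32c.png

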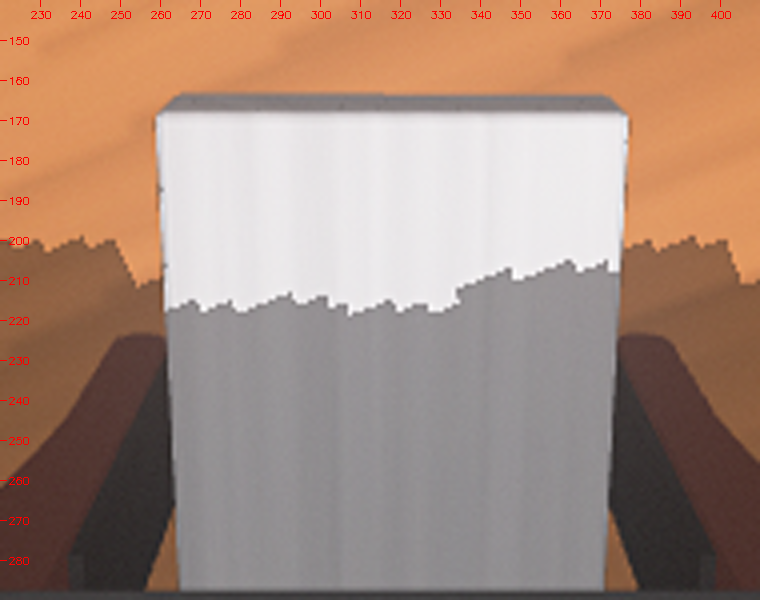

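```bash
python3 -m creep '[{"tx":0,"ty":0,"tz":3,"rx":0,"ry":0,"rz":0,"fingers":255},{"tx":0,"ty":0,"tz":12,"rx":0,"ry":0,"rz":0,"fingers":255},{"tx":0,"ty":0,"tz":30,"rx":0,"ry":0,"rz":0,"fingers":255},{"tx":0,"ty":0,"tz":55,"rx":0,"ry":0,"rz":0,"fingers":255},{"tx":0,"ty":0,"tz":72,"rx":0,"ry":0,"rz":0,"fingers":255},{"tx":0,"ty":0,"tz":75,"rx":0,"ry":0,"rz":0,"fingers":255},{"tx":0,"ty":0,"tz":75,"rx":0,"ry":0,"rz":0,"fingers":255}]'
python3 - <<'E'
from h import *
w=grab("wrist","w33.png"); o=ctrl.get_obs(); print(o['width'],o['t'],o['ee_pos'],o['ft_force'],o['moment']);R=cv2.Rodrigues(o["orientation"])[0]; print(np.degrees(np.arctan2(R[1,2],R[0,2])),R.round(3))
E
```

```text
t: 34.65
ee_pos: [656.3, -108.4, 63.2]
orientation: [-0.393, -2.01, 2.01]
ft_force: [-0.1, 0.0, -5.8]
width: 59.6
59.49097384520313 34.7 [ 655.95951173 -108.28069297   62.58401705] [-0.3022524  -0.1898558  -6.64232941] [ 0.0567575  -0.01599464  0.02973889]
-112.13014597394854 [[-0.926 -0.001 -0.377]
 [ 0.377  0.    -0.926]
 [ 0.001 -1.     0.   ]]
```

View pics/w33.png

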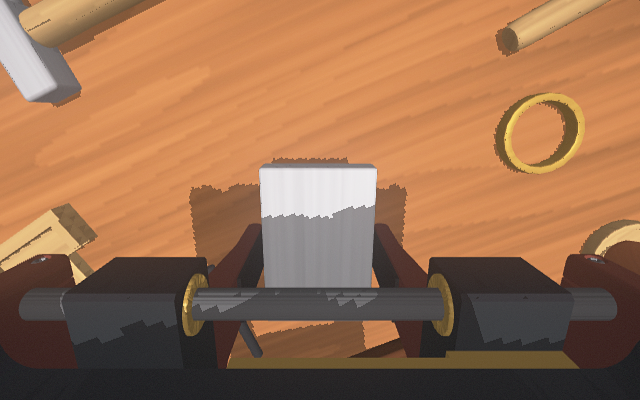

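```bash
python3 -m creep '[{"tx":2,"ty":20,"tz":0,"rx":0,"ry":0,"rz":0.05,"fingers":255},{"tx":6,"ty":58,"tz":0,"rx":0,"ry":0,"rz":0.15,"fingers":255},{"tx":10,"ty":100,"tz":0,"rx":0,"ry":0,"rz":0.27,"fingers":255},{"tx":15,"ty":142,"tz":0,"rx":0,"ry":0,"rz":0.39,"fingers":255},{"tx":20,"ty":184,"tz":0,"rx":0,"ry":0,"rz":0.5,"fingers":255},{"tx":23,"ty":214,"tz":0,"rx":0,"ry":0,"rz":0.555,"fingers":255},{"tx":24.6,"ty":226,"tz":0,"rx":0,"ry":0,"rz":0.568,"fingers":255},{"tx":24.6,"ty":226,"tz":0,"rx":0,"ry":0,"rz":0.568,"fingers":255},{"tx":24.6,"ty":226,"tz":0,"rx":0,"ry":0,"rz":0.568,"fingers":255}]'
python3 -m creep '[{"tx":0,"ty":0,"tz":0,"rx":0.013,"ry":-0.069,"rz":0,"fingers":255},{"tx":0,"ty":0,"tz":0,"rx":0.026,"ry":-0.138,"rz":0,"fingers":255},{"tx":0,"ty":0,"tz":0,"rx":0.038,"ry":-0.206,"rz":0,"fingers":255},{"tx":0,"ty":0,"tz":0,"rx":0.038,"ry":-0.206,"rz":0,"fingers":255},{"tx":0,"ty":0,"tz":0,"rx":0.038,"ry":-0.206,"rz":0,"fingers":255}]'
cat >> h.py <<'E'
C=np.array([667.,115.1,0]); YA=np.radians(10.4)
def crad(P):
    c,s=np.cos(YA),np.sin(YA); d=np.array(P)-C
    return np.array([c*d[0]+s*d[1],-s*d[0]+c*d[1],d[2]])
def plate(o,off=11.5):
    R=cv2.Rodrigues(o["orientation"])[0]; p=np.array(o["ee_pos"]); B=p-R[:,1]*off; n=-R[:,1]; l=np.cross(R[:,2],n); l*=np.sign(l[0])
    l=l/np.linalg.norm(l)
    print("yaw",np.degrees(np.arctan2(l[1],l[0])).round(2),"tilt",np.degrees(np.arcsin(l[2])).round(2),"B",crad(B).round(1),"Nbot",crad(B-45*l).round(1),"Ntop",crad(B-45*l+16*n).round(1),"Fbot",crad(B+45*l).round(1))
E
python3 - <<'E'
from h import *
w=grab("wrist","w34.png"); o=ctrl.get_obs(); print(o['width'],o['t'],o['ee_pos'],o['ft_force']); plate(o)
s=grab("scene"); crop(s,270,210,100,100,6,"s34.png")
E
```

```text
t: 35.83
ee_pos: [680.8, 116.6, 62.8]
orientation: [-0.194, 2.127, -2.128]
ft_force: [0.6, 0.1, -6.4]
width: 59.4
t: 36.45
ee_pos: [681.7, 116.9, 63.5]
orientation: [0.029, 2.046, -2.008]
ft_force: [-1.0, 0.2, -6.4]
width: 59.7
59.72731661303079 36.5 [681.98102437 117.08709146  63.50874434] [ 0.7558027   0.68462459 -6.21620549]
yaw 10.37 tilt 12.0 B [12.7 -0.7 74.8] Nbot [-31.3  -0.7  65.4] Ntop [-34.6  -0.7  81.1] Fbot [56.7 -0.8 84.1]
```

View pics/w34.png

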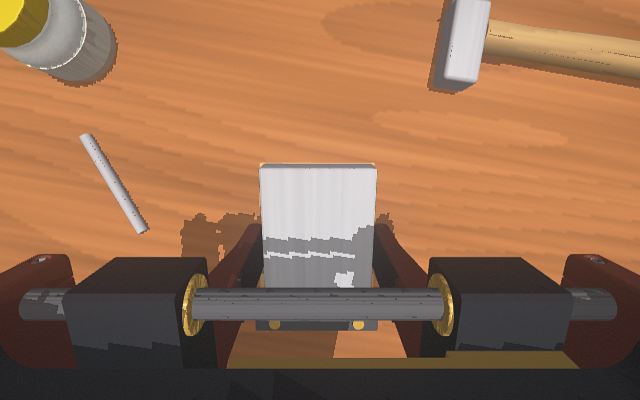

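View pics/s34.png

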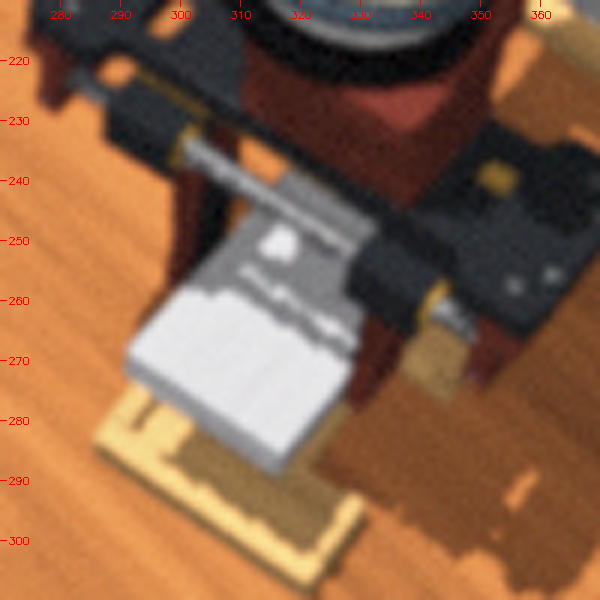

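```bash
python3 -m creep '[{"tx":2,"ty":1,"tz":0,"rx":0,"ry":0,"rz":0,"fingers":255},{"tx":2,"ty":1,"tz":-12,"rx":0,"ry":0,"rz":0,"fingers":255},{"tx":2,"ty":1,"tz":-26,"rx":0,"ry":0,"rz":0,"fingers":255},{"tx":2,"ty":1,"tz":-36,"rx":0,"ry":0,"rz":0,"fingers":255},{"tx":2,"ty":1,"tz":-42,"rx":0,"ry":0,"rz":0,"fingers":255},{"tx":2,"ty":1,"tz":-42,"rx":0,"ry":0,"rz":0,"fingers":255}]'
python3 - <<'E'
from h import *
w=grab("wrist","w35.png"); o=ctrl.get_obs(); print(o['width'],o['t'],o['ee_pos'],o['ft_force']); plate(o)
s=grab("scene"); crop(s,270,210,100,100,6,"s35.png")
E
```

```text
t: 37.3
ee_pos: [682.8, 118.6, 20.4]
orientation: [0.027, 2.046, -2.007]
ft_force: [-0.1, -0.9, -6.5]
width: 59.6
59.76215099791903 37.35 [683.15780544 118.59926374  20.92054271] [-1.0574367   0.04819251 -6.45918472]
yaw 10.42 tilt 11.98 B [14.1  0.5 32.2] Nbot [-29.9   0.5  22.8] Ntop [-33.2   0.5  38.5] Fbot [58.2  0.5 41.5]
```

View pics/s35.png

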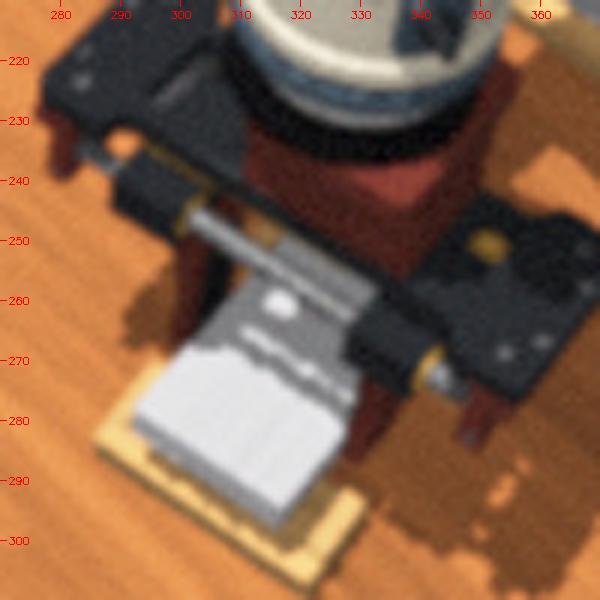

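View pics/w35.png

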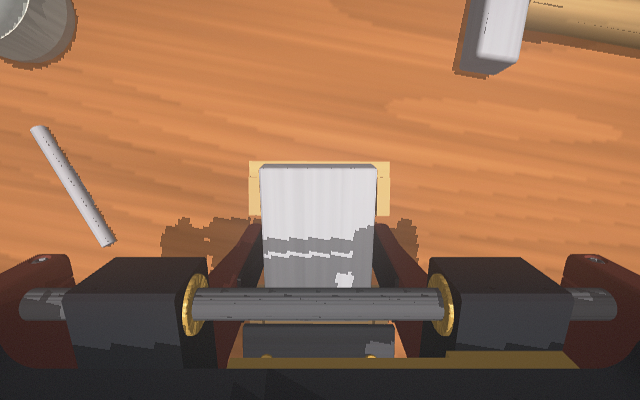

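```bash
python3 -m creep '[{"tx":0,"ty":0,"tz":-3,"rx":0,"ry":0,"rz":0,"fingers":255},{"tx":0,"ty":0,"tz":-6,"rx":0,"ry":0,"rz":0,"fingers":255},{"tx":0,"ty":0,"tz":-8.5,"rx":0,"ry":0,"rz":0,"fingers":255},{"tx":0,"ty":0,"tz":-9.5,"rx":0,"ry":0,"rz":0,"fingers":255},{"tx":0,"ty":0,"tz":-9.5,"rx":0,"ry":0,"rz":0,"fingers":255}]'
python3 - <<'E'
from h import *
w=grab("wrist","w36.png"); o=ctrl.get_obs(); print(o['width'],o['t'],o['ee_pos'],o['ft_force'],o['moment']); plate(o)
E
```

```text
t: 38.02
ee_pos: [683.1, 118.6, 11.6]
orientation: [0.028, 2.046, -2.007]
ft_force: [0.4, 0.3, -5.4]
width: 59.8
60.06974933439167 38.075 [683.19491329 118.64416401  11.64273213] [-0.31677563  0.11799657 -5.233862  ] [-0.01462657  0.34400768  0.00381739]
yaw 10.42 tilt 12.0 B [14.2  0.6 22.9] Nbot [-29.8   0.5  13.5] Ntop [-33.2   0.5  29.2] Fbot [58.2  0.6 32.2]
```

View pics/w36.png

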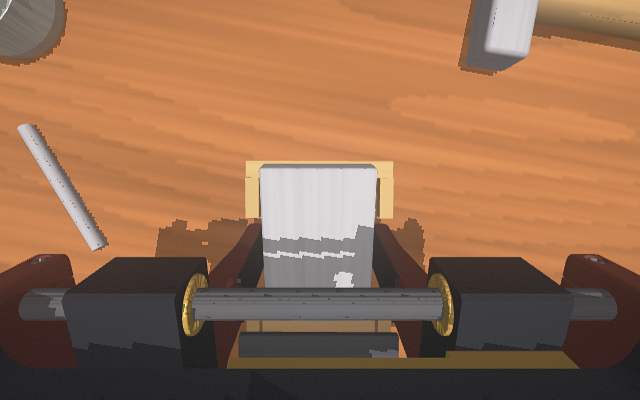

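```bash
python3 -m creep '[{"tx":-2,"ty":-0.6,"tz":0,"rx":0,"ry":0,"rz":0,"fingers":255},{"tx":-4,"ty":-1,"tz":0,"rx":0,"ry":0,"rz":0,"fingers":255},{"tx":-6,"ty":-1.5,"tz":0,"rx":0,"ry":0,"rz":0,"fingers":255},{"tx":-6,"ty":-1.5,"tz":0,"rx":0,"ry":0,"rz":0,"fingers":255}]'
python3 - <<'E'
from h import *
o=ctrl.get_obs(); print(o['width'],o['t'],o['ee_pos'],o['ft_force'],o['moment']); plate(o)
E
```

```text
t: 38.58
ee_pos: [677.0, 117.1, 11.7]
orientation: [0.028, 2.046, -2.007]
ft_force: [-0.2, -0.3, -6.6]
width: 59.6
59.563340862817114 38.575 [676.96317869 117.07209807  11.69619653] [-0.19093202 -0.25417555 -6.63002459] [-0.06979384  0.24699747 -0.04465355]
yaw 10.41 tilt 11.99 B [ 7.8  0.1 22.9] Nbot [-36.3   0.1  13.6] Ntop [-39.6   0.1  29.2] Fbot [51.8  0.1 32.3]
```

```bash
python3 -m creep '[{"tx":-3,"ty":-0.5,"tz":0,"rx":0,"ry":0,"rz":0,"fingers":255},{"tx":-5.5,"ty":-1,"tz":0,"rx":0,"ry":0,"rz":0,"fingers":255},{"tx":-7.5,"ty":-1.4,"tz":0,"rx":0,"ry":0,"rz":0,"fingers":255},{"tx":-8.2,"ty":-1.5,"tz":0,"rx":0,"ry":0,"rz":0,"fingers":255},{"tx":-8.2,"ty":-1.5,"tz":0,"rx":0,"ry":0,"rz":0,"fingers":255}]'
python3 - <<'E'
from h import *
w=grab("wrist","w37.png"); o=ctrl.get_obs(); print(o['width'],o['t'],o['ee_pos'],o['ft_force'],o['moment']); plate(o)
s=grab("scene"); crop(s,270,210,100,100,6,"s37.png")
E
```

```text
t: 39.2
ee_pos: [669.0, 115.6, 11.7]
orientation: [0.028, 2.046, -2.007]
ft_force: [0.1, 0.1, -6.7]
width: 60.0
60.00294241965465 39.25 [669.07018503 115.62769716  11.70162798] [-0.04863131 -0.23191885 -7.11997869] [-0.07317975  0.28268026 -0.0485737 ]
yaw 10.41 tilt 12.01 B [-0.3  0.1 22.9] Nbot [-44.3   0.1  13.6] Ntop [-47.6   0.1  29.2] Fbot [43.8  0.2 32.3]
```

View pics/w37.png

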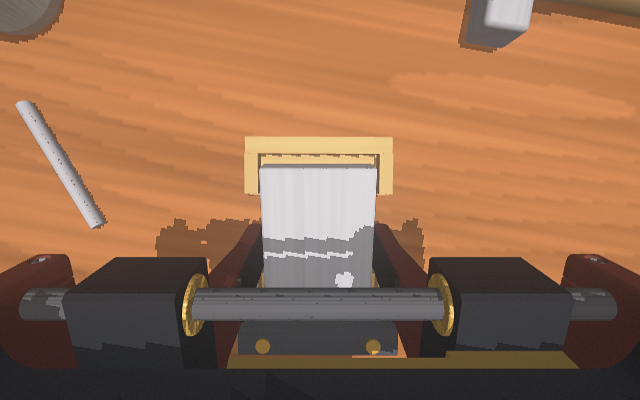

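View pics/s37.png

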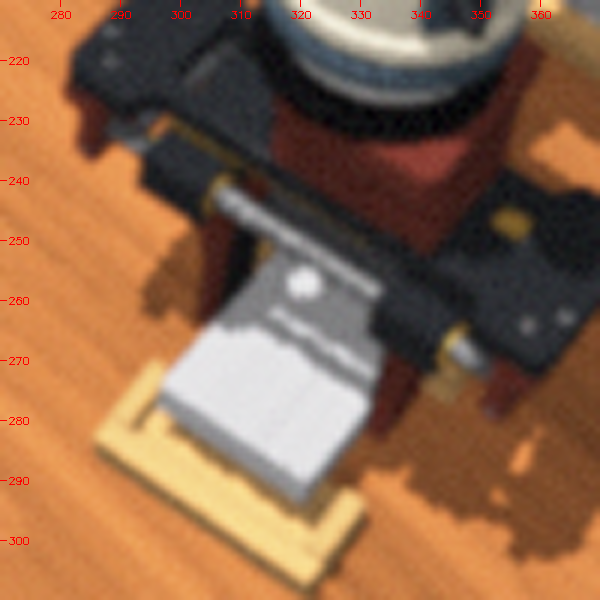

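```bash
python3 -m creep '[{"tx":-0.4,"ty":-0.1,"tz":-2,"rx":-0.006,"ry":0.034,"rz":0,"fingers":255},{"tx":-0.8,"ty":-0.2,"tz":-4.5,"rx":-0.014,"ry":0.075,"rz":0,"fingers":255},{"tx":-1.2,"ty":-0.2,"tz":-7,"rx":-0.022,"ry":0.12,"rz":0,"fingers":255},{"tx":-1.6,"ty":-0.3,"tz":-9.5,"rx":-0.03,"ry":0.165,"rz":0,"fingers":255},{"tx":-2,"ty":-0.4,"tz":-11.5,"rx":-0.038,"ry":0.206,"rz":0,"fingers":255},{"tx":-2,"ty":-0.4,"tz":-11.5,"rx":-0.038,"ry":0.206,"rz":0,"fingers":255},{"tx":-2,"ty":-0.4,"tz":-11.5,"rx":-0.038,"ry":0.206,"rz":0,"fingers":255}]'
python3 - <<'E'
from h import *
w=grab("wrist","w38.png"); o=ctrl.get_obs(); print(o['width'],o['t'],o['ee_pos'],o['ft_force'],o['moment']); plate(o)
s=grab("scene"); crop(s,270,210,100,100,6,"s38.png")
E
```

```text
t: 40.17
ee_pos: [666.8, 115.2, 0.1]
orientation: [-0.193, 2.126, -2.126]
ft_force: [-0.1, -1.1, -6.1]
width: 59.9
60.02502217571073 40.225 [6.66644976e+02 1.15181733e+02 1.03811269e-01] [-0.02390735  1.04970991 -5.91995663] [0.01299925 0.03447309 0.0132865 ]
yaw 10.42 tilt 0.02 B [-0.3  0.1 11.6] Nbot [-45.3   0.1  11.6] Ntop [-45.3   0.1  27.6] Fbot [44.7  0.2 11.6]
```

View pics/w38.png

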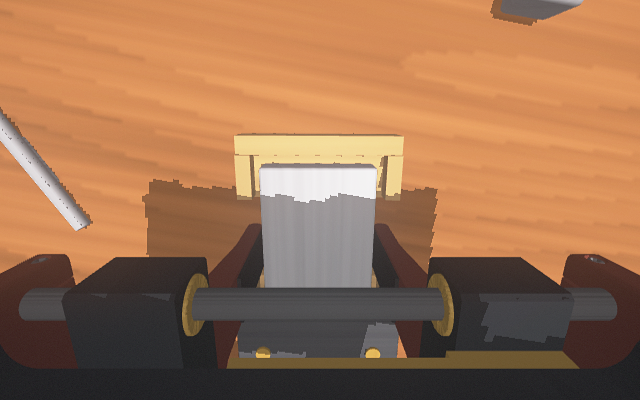

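View pics/s38.png

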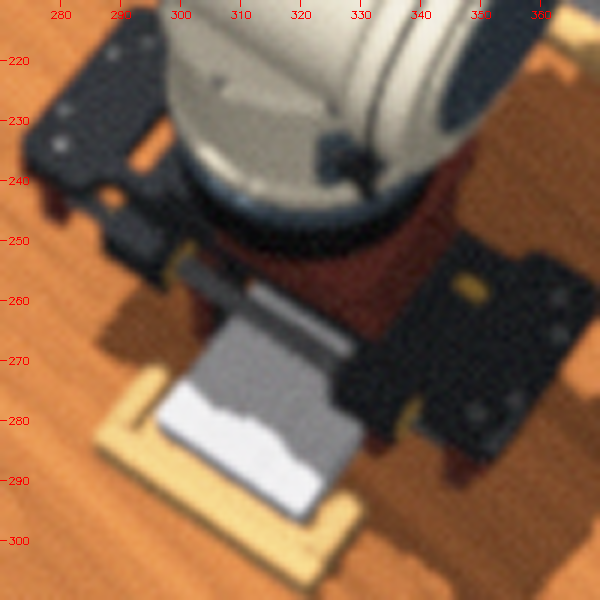

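Level and inside the cavity. Now I'll lower the last 1.6 mm to the floor.

```bash
python3 -m creep '[{"tx":0,"ty":0,"tz":-0.8,"rx":0,"ry":0,"rz":0,"fingers":255},{"tx":0,"ty":0,"tz":-1.2,"rx":0,"ry":0,"rz":0,"fingers":255},{"tx":0,"ty":0,"tz":-1.2,"rx":0,"ry":0,"rz":0,"fingers":255}]'; python3 -m creep '[{"tx":0,"ty":0,"tz":-0.7,"rx":0,"ry":0,"rz":0,"fingers":255},{"tx":0,"ty":0,"tz":-0.7,"rx":0,"ry":0,"rz":0,"fingers":255}]'
```

```text
t: 40.65
ee_pos: [666.9, 115.2, -1.1]
orientation: [-0.194, 2.126, -2.126]
ft_force: [-0.3, 0.6, -6.3]
width: 59.6
t: 40.9
ee_pos: [667.0, 115.2, -1.5]
orientation: [-0.194, 2.126, -2.126]
ft_force: [-1.4, -0.7, -2.9]
width: 59.7
```

Contact is starting, so I'll go 0.4 mm further, then release and rise.

```bash
python3 -m creep '[{"tx":0,"ty":0,"tz":-0.4,"rx":0,"ry":0,"rz":0,"fingers":255},{"tx":0,"ty":0,"tz":-0.4,"rx":0,"ry":0,"rz":0,"fingers":70},{"tx":0,"ty":0,"tz":-0.4,"rx":0,"ry":0,"rz":0,"fingers":60},{"tx":0,"ty":0,"tz":-0.4,"rx":0,"ry":0,"rz":0,"fingers":30},{"tx":0,"ty":0,"tz":-0.4,"rx":0,"ry":0,"rz":0,"fingers":0},{"tx":0,"ty":0,"tz":5,"rx":0,"ry":0,"rz":0,"fingers":0},{"tx":0,"ty":0,"tz":25,"rx":0,"ry":0,"rz":0,"fingers":0},{"tx":0,"ty":0,"tz":65,"rx":0,"ry":0,"rz":0,"fingers":0},{"tx":0,"ty":0,"tz":115,"rx":0,"ry":0,"rz":0,"fingers":0},{"tx":0,"ty":0,"tz":125,"rx":0,"ry":0,"rz":0,"fingers":0}]'
python3 - <<'E'
from h import *
w=grab("wrist","w39.png"); o=ctrl.get_obs(); print(o['width'],o['t'],o['ee_pos'],o['ft_force'])
s=grab("scene","s39f.png"); crop(s,270,210,100,100,6,"s39.png"); crop(w,240,90,170,160,4,"w39c.png")
E
```

```text
t: 42.15
ee_pos: [669.8, 115.7, 128.9]
orientation: [-0.185, 2.123, -2.122]
ft_force: [0.0, 0.5, -0.4]
width: 88.0
87.76171480662268 42.2 [669.25766914 115.56923455 128.19384118] [ 0.17932904 -0.36484196  0.16911178]
```

View pics/w39c.png

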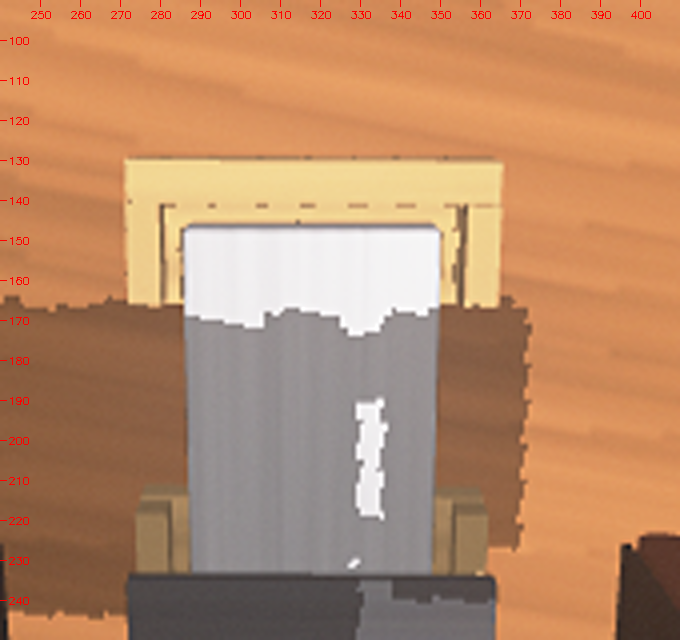

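View pics/s39.png

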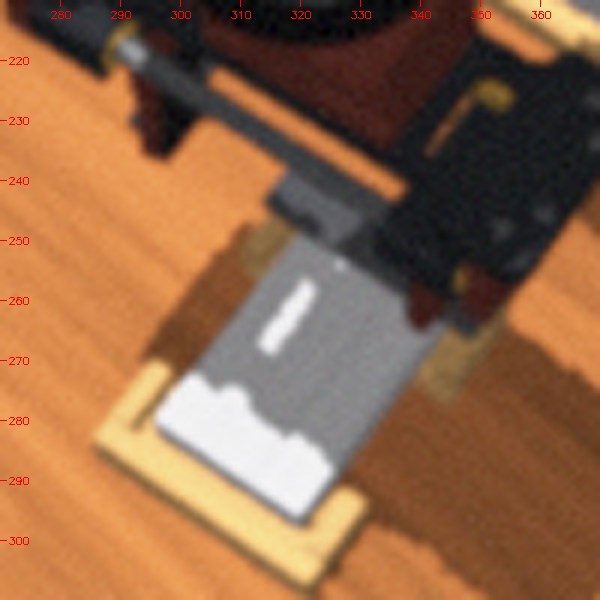

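```bash
python3 -m creep '[{"tx":-30,"ty":0,"tz":40,"rx":0,"ry":0,"rz":0,"fingers":0},{"tx":-75,"ty":-10,"tz":80,"rx":0,"ry":0,"rz":0,"fingers":0},{"tx":-120,"ty":-40,"tz":110,"rx":0,"ry":0,"rz":0,"fingers":0},{"tx":-160,"ty":-80,"tz":120,"rx":0,"ry":0,"rz":0,"fingers":0},{"tx":-190,"ty":-120,"tz":120,"rx":0,"ry":0,"rz":0,"fingers":0},{"tx":-200,"ty":-130,"tz":120,"rx":0,"ry":0,"rz":0,"fingers":0},{"tx":-200,"ty":-130,"tz":120,"rx":0,"ry":0,"rz":0,"fingers":0},{"tx":-200,"ty":-130,"tz":120,"rx":0,"ry":0,"rz":0,"fingers":0}]'
python3 - <<'E'
from h import *
w0=load("wrist"); 
a=[(w0,(286,147),(45,30,26)),(w0,(350,147),(45,-30,26))]; r=fit(a,[667,115,.18],.375); print("plate",r, crad([*r[0],0])); print("far edge z from width px consistency")
w=grab("wrist","w40.png"); t=grab("top","t40.png"); s=grab("scene","s40.png"); crop(s,200,90,270,220,3,"s40c.png"); print(ctrl.get_obs()['t'])
E
```

```text
t: 43.25
ee_pos: [467.8, -14.1, 242.9]
orientation: [-0.194, 2.126, -2.126]
ft_force: [0.3, 0.3, 0.3]
width: 87.7
plate (array([666.8, 115.3]), np.float64(10.37), 'max', np.float64(0.7)) [-0.16061047  0.23281812  0.        ]
far edge z from width px consistency
43.4
```

View pics/s40c.png

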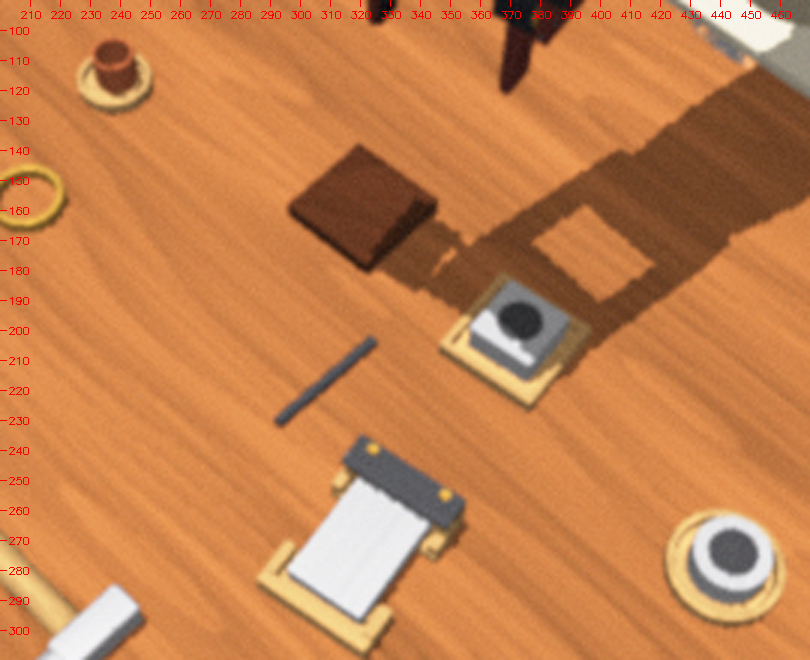

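View pics/w40.png

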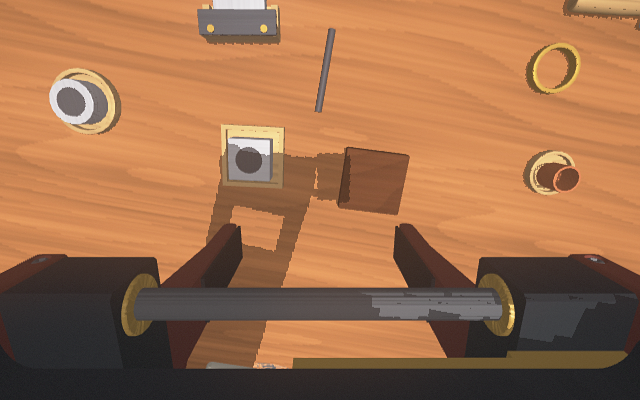

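View pics/t40.png

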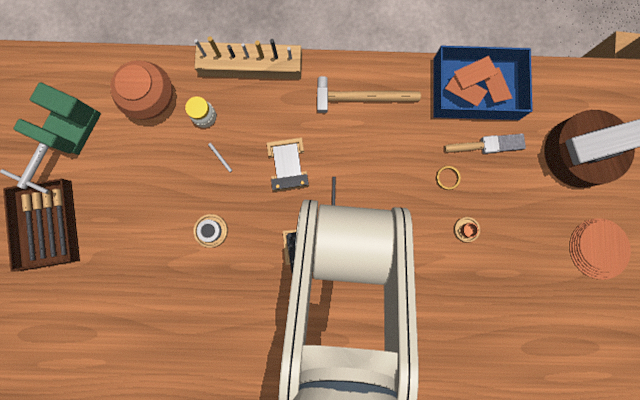

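All four objects are in place: the cup upright at (114,75) in the scene crop, the dies flat at (520,320) and (735,555), and the plate under the lip at (360,550). The robot is clear of everything, so I'll hand in.

```bash
python3 - <<'E'
from workcell import ctrl
o=ctrl.get_obs(); print(o['t'],o['ft_force'],o['width']); print(ctrl.close_job())
E
```

```text
43.4 [-0.28578666  0.29751697  0.44148411] 87.6070728658481
the job is handed in; nothing more can be done
None
```

The stack is cleared and handed in at about 43 s of robot time. I worked in the order cup, square die, round die, plate. The plate went in at 12° nose-down, slid under the lip, and was then levelled and lowered onto the cradle floor.

**Last checks:** The final pictures show:
- the cup upright in the small round tray;
- both dies flat in their trays;
- the plate flat in the cradle. It measured within about 0.3 mm of the cavity centre, with one end under the lip and the other behind the stop.

The gripper is open and clear of everything, with no contact force.

**What went wrong or disagreed:**
- **First grasp of the cup failed.** The wrist pictures showed the fingertips about 16 mm behind the reported TCP, not 8 mm ahead as stated. The fingers only caught the rim and pushed the cup about 13 mm across the die. It looked leaned in one picture, but the later ones showed it upright and it never tipped over. I then worked with the measured tip position, and every later contact agreed with it.
- **Scene camera was off.** It disagreed with the top and wrist cameras by roughly 2 to 5 mm, so I used mainly the wrist camera for the placements.

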